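# Brace the folded walls of a box shell with cast squares for tacking

## Task

The small sheet-steel box shell on the riser block has its two end walls up, but its left and right walls still lean outwards and spring back when let go. Set the two cast squares on the bench, one against the outside of each leaning wall, with the square's tall vertical end flat against the wall halfway along it, so that they hold both walls fully upright and the corners stay free for tack welding. Leave the tape measure, the chipping hammer and the paint marker where they lie.

Things in the scene. Friction and masses are not known exactly. Their poses are not given: they have to be found in the camera images.
- box_shell: open sheet-metal box shell, 110 x 90 mm, on a dark riser block (90 x 70 x 20 mm) fixed to the bench. Origin: on the bench top under its middle; x along the fold lines, away from the robot, y to the left across them, z up. The 2 mm floor, underside at z = 20 mm, overhangs the block 10 mm all round. End walls at x = +-55 mm stand fixed, top at z = 68 mm
- left_brace (a point): point fixed in the shell at x = 0, y = +45 mm, z = 45 mm: where the middle of the left wall's outer face comes when upright (wall 110 mm long, 48 high, 2 thick, folding about the line y = +45, z = 20 mm; top edge then at z = 68). Leaning at 0.95 rad its top edge is 28 mm farther out, at z = 59 mm
- right_brace (a point): the same for the right wall: point at x = 0, y = -45 mm, z = 45 mm of the shell
- wall_left (a joint): fold angle of the left (+y) wall of the box shell: 0 lying flat outwards, 1.571 (90 degrees) upright, where it closes on the edges of the two end walls and stops. It starts leaning outwards at about 0.95 to 1.2. It resists folding (2 to 4 N at its top edge) and when let go it springs back to about 1.33
- wall_right (a joint): fold angle of the right (-y) wall of the box shell: 0 lying flat outwards, 1.571 (90 degrees) upright, where it closes on the edges of the two end walls and stops. It starts leaning outwards at about 0.95 to 1.2. It resists folding (2 to 4 N at its top edge) and when let go it springs back to about 1.33
- square_a: light grey cast magnetic square, one of two alike, 100 mm long, 74 tall, 0.85 kg: base 28 wide, 16 high; on its middle an upright web 18 mm thick (grip it), a wedge with a vertical end 74 mm high at +y (flat top for 16 mm), sloping to 33 mm height at -y. Origin: centre of the underside; y along the base to the tall end, z up. Web's end face at y = +48 mm, base's end at y = +50. Magnets off
- square_b: the other cast square, same shape, size and axes as square_a
- square_a_face (a point): middle of the vertical end face of square_a, 45 mm above its underside, in the plane y = +48 mm of the square
- square_b_face (a point): middle of the vertical end face of square_b, 45 mm above its underside, in the plane y = +48 mm of the square
- measure: tape measure, 32 x 80 x 62 mm, to be left alone; origin at the centre of its underside
- hammer: chipping hammer with a coil handle, 145 x 258 x 21 mm, lying; to be left alone; origin under its middle
- marker: paint marker, 134 mm long, 17 mm thick, lying along its y axis; to be left alone; origin under its middle

How it is judged:
By the outcome, as a careful person would: the job done as asked, in the order asked, and still so for the second after the job is handed in, with the robot touching nothing.
It also fails if it takes over 72 s, if anything falls off the work surface, if the arm or the gripper's body presses on something with over 40 N, if the wrist force passes 120 N, or if a joint passes its speed limit or range.

## Robot

A 6-joint arm with a two-finger parallel gripper is mounted at the origin on a cart in front of the work surface, level with it; the furniture and walls round the work are solid. World frame = base frame: x ahead of the robot, y to its left, z up, the work surface at z = 0. Lengths are in m, angles in rad, forces in N, time in s.
With the tool pointing down it reaches from about 0.375 to 0.9 m from the base axis. Payload 3.1 kg.
Tool frame: the origin (TCP) lies between the finger pads; the fingertips stand robot.tip_extent ahead of it and the grasp point (between the pads) lies 3 mm ahead of it (robot.tip_extent is the distance from the TCP to the fingertips, in m); z points along the fingers, x is the direction in which the jaws open and shut, and the axes are right-handed (so a half turn about z gives the same grasp; the last joint's range is limited). The gripper opens to 87 mm and grips with 3 to 60 N. Pads are 19 mm wide; open, the fingers measure 117 mm over their backs; the gripper's body (75 mm by 190 mm) begins 51 mm behind the grasp point.
Start: joints at [-1.294, 0.527, 1.433, -0, 1.181, -0.178], TCP at [0.275, -0.561, 0.215] pointing down, gripper open.
Joint ranges: [-3.08, 3.08], [-0.75, 2.2], [0.22, 2.44], [-1.43, 4.57], [0, 2.65], [-2.85, 2.85]. Speed limits (rad/s): [2.79, 2.79, 3.14, 3.14, 3.14, 3.14].

## Interface

Orientations are given as a unit quaternion [x, y, z, w].
In Python, from rig import robot, cams gives the robot as it stands.
- The arm moves only by the tool carry_out, never from a script. Its argument "steps" is a list of rows, each a list of 3 entries, a list of its own where there are three numbers: the shift along the world's x, y, z in cm, then the turn about the world's z in degrees, then the closure, from 0 (fully open) to 1 (shut). In form: [[[dx, dy, dz], spin, fingers], ...]. A call has 1 to 10 rows; each row shifts and turns the pose as measured when the row begins; what a row does not reach is not made up. A row lasts 1/10 s, in which the tool goes at most 50 mm and 8.59 degrees, less where a joint would pass 70% of its speed; a pose out of reach is approached as far as the arm can. A call with a gripper value outside its range is refused whole. The fingers move at their own pace and stop on an object; "squeeze" is the grip in N (left out, the last holds). Time passes only in rows, so rows that do not move let the fingers close. It gives the time, the measured TCP pose, the force and the opening at its end, in the units of the state.
- robot.get_obs(): the state, without advancing time (a new reading comes with each control period).
- cams.camera(name): name is "scene" or "top" or "wrist"; returns a dict with "pixels" (480x640x3 uint8, red, green, blue), "fx", "fy", "cx", "cy" (pixels), "k1" (the pictures are not rectified: a ray, as slopes to the right and down, at radius r is drawn at 1 + k1 r^2 times it, then the intrinsics apply), "eye" and "rotation" of the camera in the world. Camera axes: x right, y up, looking along -z (the intrinsics and any distortion apply to the point x, -y, -z); pixel columns grow to the right and rows downward; lengths in m; the calibration is good to about 2 mm. A picture is of the moment at which its call begins. There is no depth.
- robot.hand_in(): hands the job in, once; it reports no verdict.
The state is a dict: "time": time; "q": joint angles; "joint_velocities": joint speeds; "joint_torque": joint torques, N m; "position": TCP position; "tool_rot": TCP orientation; "ft_force": force on the tool from outside, world axes, zero at the start; "moment": the same for the moment, N m; "grip_width": finger opening in m.
Only numpy, scipy, OpenCV 4.12 (cv2) and the standard library are available. Lean on these libraries where they do the work, as an engineer would, in place of code of your own. Each camera call takes 0.05 s, during which the arm holds its last target. There are 200 camera calls.

## Working session

There is one attempt and no reset: what is moved stays moved. The work goes in short steps, Python scripts to look and compute and a tool call to move; the robot and the scene stay as the last step left them, time stands still between calls to the robot, and variables do not carry over. Pictures are saved under pics/ and viewed, about 8 in all and at most 12, crops included, and the job is handed in when it is done.

Besides the shell and the picture viewer there is one more tool, called after ">>>" as name(argument=value, ...) on one line, values as JSON. carry_out: Moves the arm, as the interface text tells. Its arguments: {"type":"object","properties":{"steps":{"type":"array"},"squeeze":{"type":"number"}},"required":["steps"]}

```bash
ls; mkdir -p pics; cat > h.py <<'E'
import numpy as np, cv2
from rig import robot, cams
def snap(name,out):
    c=cams.camera(name); cv2.imwrite(out,c["pixels"][:,:,::-1]); 
    import pickle; pickle.dump(c,open(f"{name}.pkl","wb")); return c
def K(c): return np.array([[c["fx"],0,c["cx"]],[0,c["fy"],c["cy"]],[0,0,1.]]),np.array([c["k1"],0,0,0.])
def w(c,u,v,z):
    k,d=K(c); p=cv2.undistortPoints(np.array([[[u,v]]],float),k,d)[0,0]
    r=np.array(c["rotation"])@np.array([p[0],-p[1],-1]); e=np.array(c["eye"])
    return e+r*(z-e[2])/r[2]
def proj(c,P):
    P=np.atleast_2d(P); q=(P-np.array(c["eye"]))@np.array(c["rotation"]); q=q*[1,-1,-1]
    k,d=K(c); return cv2.projectPoints(q,np.zeros(3),np.zeros(3),k,d)[0][:,0]
E
python3 - <<'E'
from h import *
for n in("top","scene"):
    c=snap(n,f"pics/{n}0.png"); print(n,c["eye"],c["rotation"],c["fx"],c["k1"])
print(robot.get_obs(),robot.tip_extent)
E
```

```text
pics
top [0.21441566 0.09544106 1.75695605] [ 0.0698651  -0.05979481 -0.69623635  0.71189774] 607.8683568653822 -0.049623555667153735
scene [0.11737735 0.91940538 0.76936676] [-0.11074938  0.43081105  0.871967   -0.20447485] 433.7987985730073 -0.10111421850279557
{'time': 0.1, 'q': array([-1.29449771e+00,  5.28369801e-01,  1.43375032e+00, -5.35887760e-06,
        1.18144083e+00, -1.78476763e-01]), 'joint_velocities': array([-0.00184335, -0.00039845, -0.0039704 , -0.00133377, -0.00039847,
       -0.00127337]), 'joint_torque': array([-8.06159660e-04, -4.40989816e+01, -1.77148980e+01,  6.35416643e-02,
        5.34126547e-02, -3.54115014e-05]), 'position': array([ 0.2743891, -0.5607973,  0.2137792]), 'tool_rot': array([ 8.48310371e-01, -5.29498391e-01, -7.30751164e-04, -6.59204422e-04]), 'ft_force': array([ 0.12398203, -0.71498879, -0.0791894 ]), 'moment': array([-0.02471479, -0.02053586,  0.00641484]), 'grip_width': 0.08684339736189646} 0.022
```

View pics/top0.png

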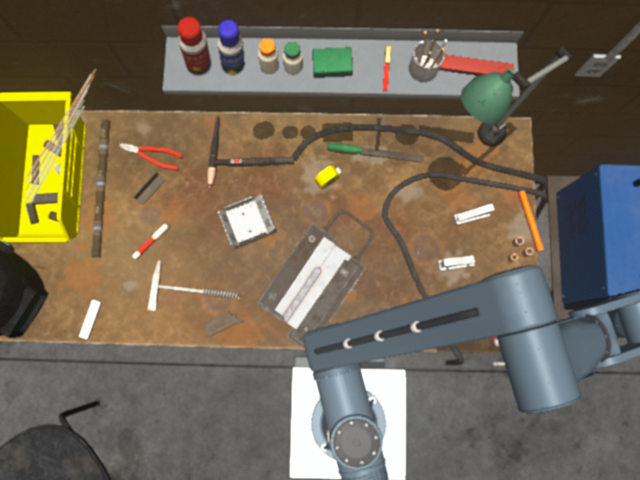

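View pics/scene0.png

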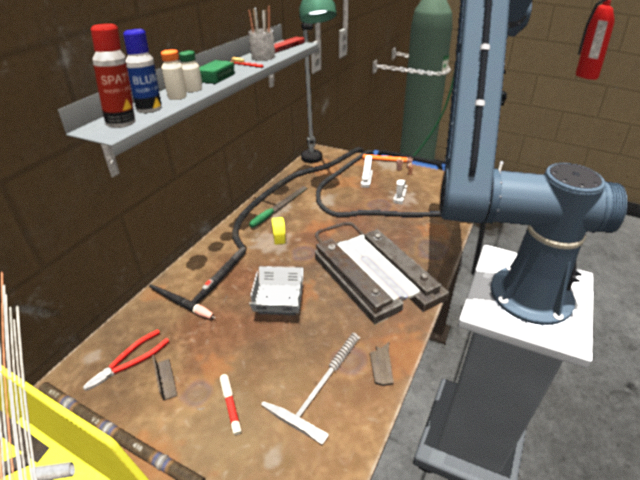

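```bash
python3 - <<'E'
import re
s=open('h.py').read().replace('np.array(c["rotation"])','Rot(c)').replace('def w(','from scipy.spatial.transform import Rotation\ndef Rot(c): return Rotation.from_quat(c["rotation"]).as_matrix()\ndef w(')
open('h.py','w').write(s)
from h import *
t=cv2.imread("pics/top0.png");s=cv2.imread("pics/scene0.png")
def cr(i,x,y,w_,h_): return cv2.resize(i[y:y+h_,x:x+w_],(400,300),interpolation=cv2.INTER_CUBIC)
o=np.vstack([np.hstack([cr(t,430,195,100,75),cr(t,200,180,100,75)]),np.hstack([cr(s,340,145,100,75),cr(s,230,250,100,75)])])
cv2.imwrite("pics/c1.png",o)
import pickle
c=pickle.load(open("top.pkl","rb"))
for p in[(475,213),(457,263),(89,320),(247,220),(328,176)]: print(p,w(c,*p,0.03))
E
```

```text
(475, 213) [ 0.5994048  -0.36142085  0.03      ]
(457, 263) [ 0.45178231 -0.30579984  0.03      ]
(89, 320) [0.26511091 0.74020734 0.03      ]
(247, 220) [0.56469441 0.30075195 0.03      ]
(328, 176) [0.70160775 0.06785291 0.03      ]
```

View pics/c1.png

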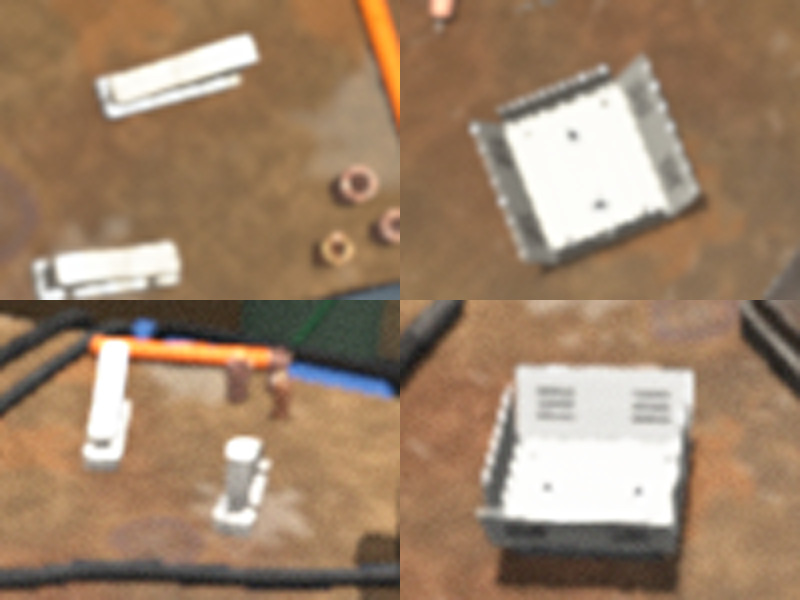

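>>> carry_out(steps=[[[2.2,2.3,1.2],8,0],[[2.2,2.3,1.2],8,0],[[2.2,2.3,1.2],8,0],[[2.2,2.3,1.2],8,0],[[2.2,2.3,1.2],8,0],[[2.2,2.3,1.2],8,0],[[2.2,2.3,1.2],8,0],[[2.2,2.3,1.2],8,0],[[2.2,2.3,1.2],8,0],[[2.2,2.3,1.2],8,0]], squeeze=40)

```text
time: 1.1
position: [0.4954, -0.3212, 0.33]
tool_rot: [0.987, 0.163, -0.008, -0.003]
ft_force: [-0.1, 0.2, 0.6]
grip_width: 0.0869
```

```bash
python3 - <<'E'
from h import *
o=robot.get_obs();print(o["position"],o["tool_rot"],o["time"])
c=snap("wrist","pics/w1.png");print(c["eye"],Rot(c),c["fx"],c["k1"])
E
```

```text
[ 0.49538929 -0.32117668  0.32995744] [ 0.98654428  0.16329148 -0.00764887 -0.00278921] 1.1
[ 0.47251789 -0.24824793  0.50178268] [[ 0.94645519 -0.31373897 -0.07609489]
 [ 0.32250778  0.9082416   0.26661945]
 [-0.01453637 -0.27688455  0.96079323]] 406.34187645112434 -0.003382554450360037
```

View pics/w1.png

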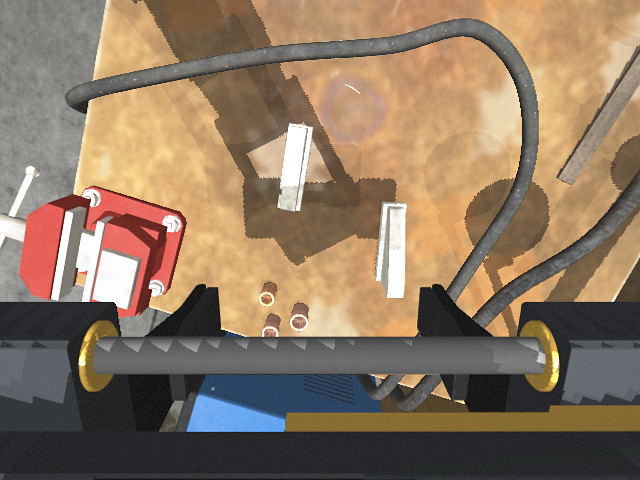

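```bash
cat >> h.py <<'E'
import pickle
from scipy.optimize import minimize
BASE=np.array([[x,y,z] for x in(-.014,.014) for y in(-.05,.05) for z in(0,.016)])
WEB=np.array([[x,y,z] for x in(-.009,.009) for y,z in((-.048,0),(.048,0),(.048,.074),(.032,.074),(-.048,.033))])
def sil(c,x,y,th,z=0,s=4,shape=(480,640)):
    R=Rotation.from_euler("z",th).as_matrix(); m=np.zeros(shape,np.uint8)
    for V in(BASE,WEB):
        p=proj(c,V@R.T+[x,y,z]); cv2.fillConvexPoly(m,np.round(cv2.convexHull(p.astype(np.float32))*16).astype(np.int32),255,shift=4)
    return m
def seg(img,thr=120):
    h=cv2.cvtColor(img,cv2.COLOR_RGB2HSV); return ((h[...,1]<60)&(h[...,2]>thr)).astype(np.uint8)*255
def fit(cs,x0,thr=120,z=0,seedr=0.09):
    S=[]
    for c in cs:
        near=cv2.dilate(sil(c,*x0,z),np.ones((25,25),np.uint8))
        S.append(cv2.GaussianBlur((seg(c["pixels"],thr)&near),(5,5),1).astype(float))
    def cost(v):
        t=0
        for c,s in zip(cs,S):
            m=cv2.GaussianBlur(sil(c,v[0]*.01,v[1]*.01,v[2]*.1,z),(5,5),1).astype(float)
            t+=np.abs(m-s).sum()/s.sum()
        return t
    v0=np.array([x0[0]*100,x0[1]*100,x0[2]*10])
    r=min((minimize(cost,v0+d,method="Nelder-Mead",options=dict(initial_simplex=(v0+d)+np.array([[0,0,0],[1,0,0],[0,1,0],[0,0,2.]]),xatol=.005,fatol=1e-4)) for d in([0,0,0],[-.5,-.5,-1])),key=lambda r:r.fun)
    return r.x*[.01,.01,.1],r.fun
E
python3 - <<'E'
from h import *
cw=pickle.load(open("wrist.pkl","rb"));ct=pickle.load(open("top.pkl","rb"))
for p in[(290,200),(295,140),(390,285),(392,210)]: print(p,w(cw,*p,.05))
vis=cw["pixels"][:,:,::-1].copy()
for n,x0 in(("far",(.6,-.36,np.radians(-70))),("near",(.45,-.306,np.radians(95)))):
  for cs in([cw],[ct],[cw,ct]):
    for flip in(0,np.pi):
        r,f=fit(cs,(x0[0],x0[1],x0[2]+flip)); print(n,len(cs),r,np.degrees(r[2]),f)
  r,f=fit([cw],x0)
  m=sil(cw,*r); cn,_=cv2.findContours(m,0,1); cv2.drawContours(vis,cn,-1,(0,0,255),1)
cv2.imwrite("pics/v1.png",cv2.resize(vis[100:320,200:480],None,fx=2.5,fy=2.5))
E
```

```text
(290, 200) [ 0.46226283 -0.3382903   0.05      ]
(295, 140) [ 0.44743536 -0.27405508  0.05      ]
(390, 285) [ 0.60615564 -0.39706773  0.05      ]
(392, 210) [ 0.57477636 -0.31168789  0.05      ]
far 1 [ 0.60242093 -0.37311035  0.41475629] 23.76378476539217 0.47828326772672486
far 1 [ 0.60224202 -0.37505938  0.3393377 ] 19.44261789304326 0.4031180557508931
far 1 [ 0.59857886 -0.35869724  0.31813128] 18.227579772243516 0.13187678894987
far 1 [ 0.59756168 -0.35596167  3.43744559] 196.95112485956076 0.024509160298661625
far 2 [ 0.5991112  -0.36385962  0.36717321] 21.037475502399648 0.6655115848245599
far 2 [ 0.59745338 -0.35629278  3.43935472] 197.06050961325752 0.5974107721234131
near 1 [ 0.45675274 -0.32205355  0.15429126] 8.840237742273958 0.582462663017597
near 1 [ 0.45738887 -0.32352338  6.4446672 ] 369.25223067574257 0.5327380539084307
near 1 [ 0.45547894 -0.30623014  0.1726842 ] 9.894076008817693 0.07057667517060462
near 1 [ 0.45496937 -0.30614269  6.44787299] 369.4359093884879 0.07060371949625437
near 2 [ 0.45489309 -0.30671552  0.17374029] 9.95458534633708 0.691298489331645
near 2 [ 0.45463654 -0.30631497  6.44822165] 369.4558858465024 0.6429933021667292
```

View pics/v1.png

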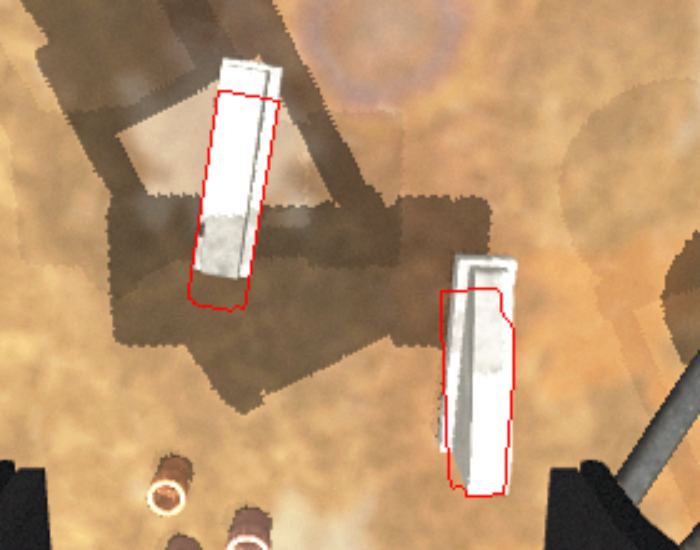

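```bash
sed -i 's/(25,25)/(61,61)/' h.py; python3 - <<'E'
from h import *
cw=pickle.load(open("wrist.pkl","rb"));ct=pickle.load(open("top.pkl","rb"))
vis=cw["pixels"][:,:,::-1].copy()
for n,x0 in(("far",(.6,-.36,np.radians(-163))),("near",(.45,-.306,np.radians(9)))):
  for flip in(0,np.pi):
    for cs in([cw],[ct]):
        r,f=fit(cs,(x0[0],x0[1],x0[2]+flip)); print(n,r,np.degrees(r[2]),f)
  r,f=fit([cw],x0)
  m=sil(cw,*r); cn,_=cv2.findContours(m,0,1); cv2.drawContours(vis,cn,-1,(0,0,255),1)
cv2.imwrite("pics/v2.png",np.hstack([cv2.resize(vis[100:320,250:430],None,fx=2.2,fy=2.2),cv2.resize(seg(cw["pixels"])[100:320,250:430,None].repeat(3,2),None,fx=2.2,fy=2.2)]))
E
```

```text
far [ 0.5968303  -0.3561971  -2.85182072] -163.39729097548943 0.03186760539249125
far [ 0.59747413 -0.35636684 -2.8435091 ] -162.92107043867813 0.022303335871782078
far [ 0.59813018 -0.35859683  0.3301524 ] 18.916338840021357 0.21851392383375795
far [ 0.59838131 -0.35894377  0.34015584] 19.48949390443227 0.12957467853610286
near [ 0.45438948 -0.30711902  0.16042258] 9.191536629367057 0.036428291839914924
near [ 0.45547824 -0.30622188  0.16129293] 9.24140414577405 0.36213103397085383
near [ 0.45432674 -0.30704771  3.30279558] 189.23624744565734 0.10846325413764836
near [ 0.45545592 -0.30674567  3.30486601] 189.3548740787706 0.4840451752127858
```

View pics/v2.png

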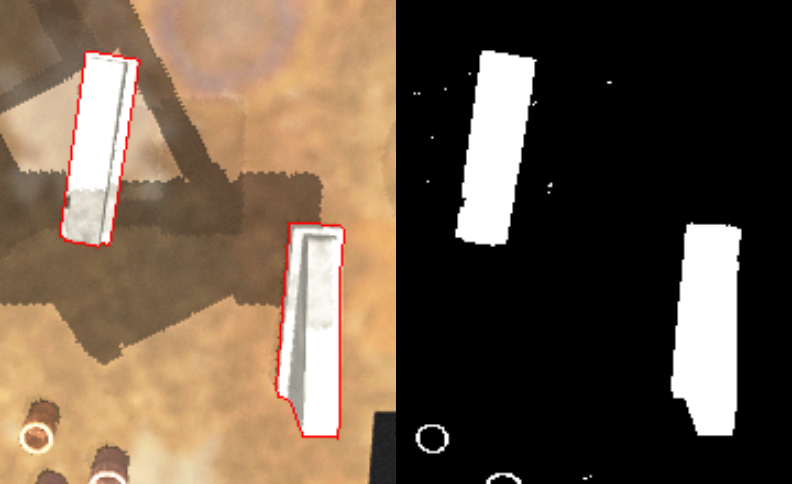

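>>> carry_out(steps=[[[-1.4,0.8,-2],-5,0],[[-1.4,0.8,-3],-4.6,0],[[-1.4,0.8,-3],0,0],[[0,0,-4],0,0],[[0,0,-4],0,0],[[0,0,-4],0,0],[[0,0,-2],0,0],[[0,0,0],0,0]])

```text
time: 1.95
position: [0.4569, -0.2894, 0.1067]
tool_rot: [0.997, 0.082, -0.002, -0.001]
ft_force: [0.3, 1.2, 0.7]
grip_width: 0.0869
```

>>> carry_out(steps=[[[-0.4,-0.8,-1],0,0],[[0,0,-2],0,0],[[0,0,-1.5],0,0],[[0,0,-1.4],0,0],[[0,0,0],0,0]])

```text
time: 2.45
position: [0.455, -0.3036, 0.0493]
tool_rot: [0.997, 0.081, 0.001, 0.004]
ft_force: [-0.8, 0.0, 0.7]
grip_width: 0.087
```

>>> carry_out(steps=[[[0,0,0],0,0.5],[[0,0,0],0,1],[[0,0,0],0,1],[[0,0,0],0,1],[[0,0,0],0,1],[[0,0,0],0,1]], squeeze=40)

```text
time: 3.05
position: [0.4573, -0.3071, 0.0538]
tool_rot: [0.997, 0.081, 0.004, 0.008]
ft_force: [0.4, 0.3, -0.3]
grip_width: 0.0468
```

>>> carry_out(steps=[[[0,0,0],0,1],[[0,0,0],0,1],[[0,0,0],0,1],[[0,0,0],0,1],[[0,0,0],0,1]])

```text
time: 3.55
position: [0.4571, -0.3079, 0.0547]
tool_rot: [0.997, 0.082, 0.004, 0.009]
ft_force: [-3.1, -2.8, 9.3]
grip_width: 0.0074
```

```bash
python3 - <<'E'
from h import *
o=robot.get_obs();print(o["position"],o["tool_rot"],o["time"],o["grip_width"],o["ft_force"])
c=snap("wrist","pics/w2.png");s=snap("scene","pics/s2.png");
cv2.imwrite("pics/m2.png",np.hstack([cv2.resize(c["pixels"][:,:,::-1],(440,330)),cv2.resize(s["pixels"][120:240,330:450,::-1],(330,330))]))
print(robot.get_obs()["position"])
E
```

```text
[ 0.45708488 -0.30788868  0.0547462 ] [0.99659612 0.08190794 0.00371995 0.00856826] 3.55 0.0073638355637964574 [-3.06570369 -2.77718958  9.26857893]
[ 0.45721589 -0.30849114  0.05507671]
```

View pics/m2.png

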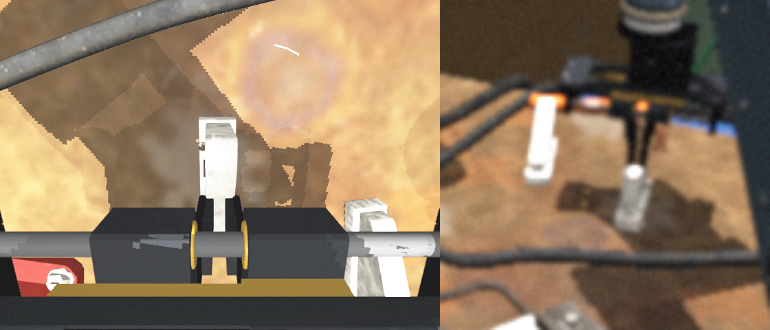

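>>> carry_out(steps=[[[0,0,0],0,1],[[0,0,0],0,1],[[0,0,1],0,1],[[0,0,1],0,1]])

```text
time: 4.05
position: [0.4568, -0.3082, 0.0753]
tool_rot: [0.997, 0.082, 0.003, 0.008]
ft_force: [0.5, -0.4, -0.6]
grip_width: 0.0004
```

>>> carry_out(steps=[[[0,0,3],0,0.3],[[0,0,4],0,0],[[0,0,4],0,0],[[0,0,4],0,0],[[0,0,4],0,0],[[0,0,3],0,0],[[0,-3,3],0,0],[[0,-3,2],0,0]])

```text
time: 4.85
position: [0.4537, -0.36, 0.3608]
tool_rot: [0.996, 0.085, 0.003, 0.006]
ft_force: [1.5, -0.5, 0.2]
grip_width: 0.0566
```

```bash
python3 - <<'E'
from h import *
o=robot.get_obs();print(o["position"],o["tool_rot"])
cw=snap("wrist","pics/w3.png"); R=Rot(cw)
vis=cw["pixels"][:,:,::-1].copy()
for n,x0 in(("far",(.597,-.356,np.radians(-163))),("near",(.454,-.307,np.radians(9.2)))):
  r,f=fit([cw],x0); print(n,r,np.degrees(r[2]),f)
  m=sil(cw,*r); cn,_=cv2.findContours(m,0,1); cv2.drawContours(vis,cn,-1,(0,0,255),1)
cv2.imwrite("pics/v3.png",vis)
E
```

```text
[ 0.45374584 -0.35996058  0.36079021] [0.99638562 0.08469269 0.00314739 0.00573985]
far [ 0.59688908 -0.35659425 -2.86216276] -163.98984652719292 0.05896657460034848
near [ 0.45441771 -0.30632025  0.14869256] 8.519455954576586 0.1730360718387592
```

View pics/v3.png

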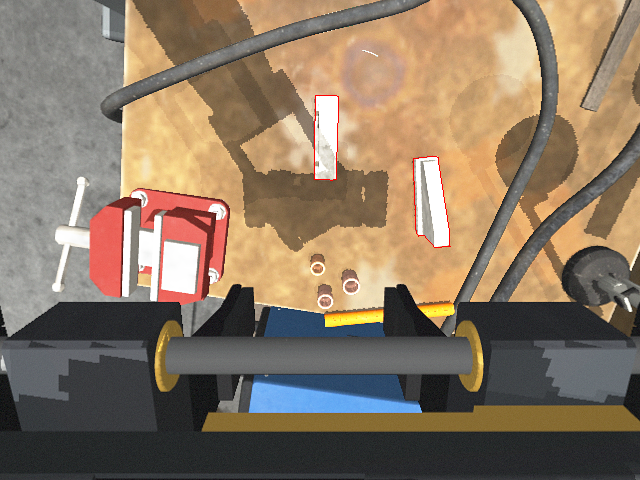

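```bash
python3 - <<'E'
from h import *
c=pickle.load(open("wrist.pkl","rb"))
o=robot.get_obs();R=Rotation.from_quat(o["tool_rot"]).as_matrix();p=o["position"];print(o["grip_width"],p)
g=o["grip_width"]/2
for z in(-.05,0,.003,.022,.04):
  for y in(-.0095,.0095): print(z,y,proj(c,[p+R@[s*g,y,z] for s in(-1,1)]).round().tolist())
E
```

```text
0.06079846053478114 [ 0.45479186 -0.36650944  0.36401742]
-0.05 -0.0095 [[228.0, 355.0], [412.0, 355.0]]
-0.05 0.0095 [[231.0, 403.0], [408.0, 404.0]]
0 -0.0095 [[252.0, 294.0], [387.0, 295.0]]
0 0.0095 [[254.0, 332.0], [385.0, 333.0]]
0.003 -0.0095 [[253.0, 292.0], [386.0, 292.0]]
0.003 0.0095 [[255.0, 329.0], [384.0, 330.0]]
0.022 -0.0095 [[259.0, 277.0], [380.0, 277.0]]
0.022 0.0095 [[260.0, 311.0], [379.0, 312.0]]
0.04 -0.0095 [[264.0, 265.0], [376.0, 265.0]]
0.04 0.0095 [[265.0, 297.0], [374.0, 298.0]]
```

```bash
python3 - <<'E'
from h import *
c=pickle.load(open("scene.pkl","rb"))
im=cv2.imread("pics/s2.png")
p=np.array([.4571,-.308,.0547]);R=Rotation.from_quat([0.99659612,0.08190794,0.00371995,0.00856826]).as_matrix()
X,Y=375,150
big=cv2.resize(im[Y:Y+75,X:X+60],None,fx=8,fy=8,interpolation=cv2.INTER_CUBIC)
m=sil(c,.4544,-.3065,np.radians(8.9)); m=cv2.resize(m[Y:Y+75,X:X+60],None,fx=8,fy=8); cn,_=cv2.findContours(m,0,1)
b=big.copy();cv2.drawContours(b,cn,-1,(0,0,255),1)
for z,col in((0,(0,255,0)),(.022,(255,0,0)),(-.05,(0,255,255))):
    for q in proj(c,[p+R@[s*.0037,0,z] for s in(-1,1)]): cv2.circle(b,tuple(int(v) for v in (q-[X,Y])*8),4,col,-1)
W=cv2.imread("pics/w2.png")[280:430,240:390]
cv2.imwrite("pics/d.png",np.hstack([b[:,:],big[:, :240],]))
E
```

```text
(no output)
```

View pics/d.png

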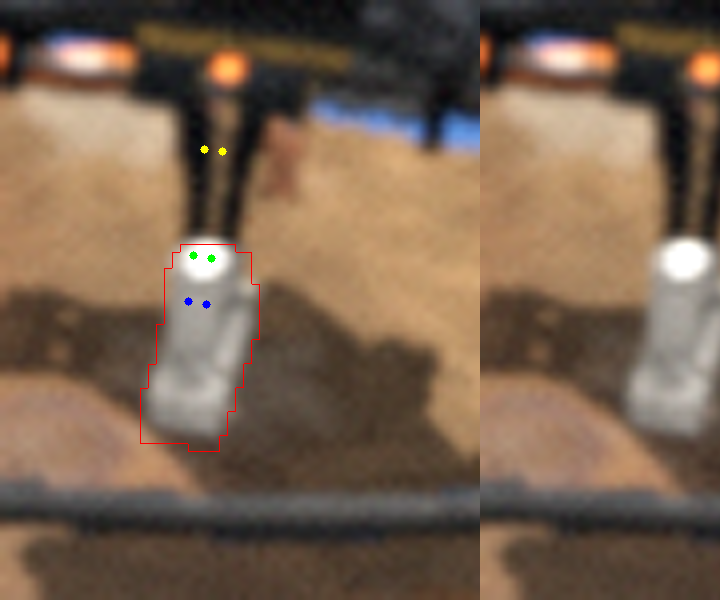

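>>> carry_out(steps=[[[0,2.4,-3],0,0],[[0,2.4,-4],0,0],[[0,2.2,-5],0,0],[[0,0,-5],0,0],[[0,0,-5],0,0],[[0,0,-2.5],0,0],[[0,0,-0.5],0,0],[[0,0,0],0,0],[[0,0,0],0,0]])

```text
time: 5.8
position: [0.4558, -0.2966, 0.12]
tool_rot: [0.996, 0.081, 0.012, 0.019]
ft_force: [0.0, -0.6, 0.3]
grip_width: 0.0869
```

>>> carry_out(steps=[[[0,0,5],0,0],[[0,0,5],0,0],[[0,0,5],0,0],[[0,0,0],0,0],[[0,0,0],0,0]])

```text
time: 6.3
position: [0.4577, -0.2986, 0.2804]
tool_rot: [0.996, 0.081, 0.017, 0.024]
ft_force: [-0.1, 0.8, -0.8]
grip_width: 0.0869
```

>>> carry_out(steps=[[[0,0,-2],0,0],[[0,0,-2],0,0],[[0,0,-2],0,0],[[0,0,-2],0,0],[[0,0,-2],0,0],[[0,0,0],0,0]])

```text
time: 6.9
position: [0.4576, -0.2986, 0.1807]
tool_rot: [0.996, 0.081, 0.02, 0.027]
ft_force: [-0.3, 0.0, -0.5]
grip_width: 0.0868
```

```bash
cat > st.py <<'E'
from h import *
o=robot.get_obs();R=Rotation.from_quat(o["tool_rot"]).as_matrix();p=o["position"]
print(o["time"],"q",o["q"].round(4),"v",o["joint_velocities"].round(4));print("p",p.round(4),"yaw",np.degrees(np.arctan2(R[1,0],R[0,0])).round(2),"zaxis",R[:,2].round(4),"f",o["ft_force"].round(1),"g",o["grip_width"].round(4))
E
python3 st.py
```

```text
6.9 q [-0.7793  0.4426  1.7161 -0.0075  0.9161 -0.9367] v [ 0.0001 -0.0291 -0.0294  0.0011  0.0083 -0.0008]Traceback (most recent call last):
  File "st.py", line 3, in <module>
    print(o["time"],"q",o["q"].round(4),"v",o["joint_velocities"].round(4));print("p",p.round(4),"yaw",np.degrees(np.arctan2(R[1,0],R[0,0])).round(2),"zaxis",R[:,2].round(4),"f",o["ft_force"].round(1),"g",o["grip_width"].round(4))
                                                                                                                                                                                                             ^^^^^^^^^^^^^^^^^^^^^
AttributeError: 'float' object has no attribute 'round'
```

>>> carry_out(steps=[[[0,0,0],0,0],[[0,0,0],0,0],[[0,0,0],0,0],[[0,0,0],0,0],[[0,0,0],0,0]])

```text
time: 7.4
position: [0.4589, -0.2999, 0.1838]
tool_rot: [0.996, 0.081, 0.021, 0.029]
ft_force: [-0.5, 0.4, -0.8]
grip_width: 0.0867
```

```bash
python3 st.py
```

```text
7.4 q [-0.7793  0.4385  1.7126 -0.0074  0.9183 -0.9367] v [-0.0005 -0.0097 -0.0066  0.0012  0.001  -0.0011]Traceback (most recent call last):
  File "st.py", line 3, in <module>
    print(o["time"],"q",o["q"].round(4),"v",o["joint_velocities"].round(4));print("p",p.round(4),"yaw",np.degrees(np.arctan2(R[1,0],R[0,0])).round(2),"zaxis",R[:,2].round(4),"f",o["ft_force"].round(1),"g",o["grip_width"].round(4))
                                                                                                                                                                                                             ^^^^^^^^^^^^^^^^^^^^^
AttributeError: 'float' object has no attribute 'round'
```

```bash
sed -i 's/o\["grip_width"\].round(4)/round(o["grip_width"],4)/' st.py
```

>>> carry_out(steps=[[[-0.2,0.3,-2],0,0],[[-0.2,0.3,-2],0,0],[[-0.2,0.2,-2],0,0],[[-0.1,0,-2],0,0],[[0,0,-2],0,0],[[0,0,-1.5],0,0.3],[[0,0,-1.5],0,0.3],[[0,0,-1],0,0.3]])

```text
time: 8.2
position: [0.4563, -0.2959, 0.0454]
tool_rot: [0.996, 0.081, 0.027, 0.036]
ft_force: [0.6, 0.4, -0.3]
grip_width: 0.0707
```

>>> carry_out(steps=[[[-0.2,0.2,-0.2],0,1],[[-0.1,0.1,-0.1],0,1],[[0,0,-0.1],0,1],[[0,0,-0.1],0,1],[[0,0,-0.1],0,1],[[0,0,-0.1],0,1],[[0,0,-0.1],0,1]], squeeze=60)

```text
time: 8.9
position: [0.4538, -0.2939, 0.0392]
tool_rot: [0.996, 0.081, 0.028, 0.037]
ft_force: [-3.6, 0.2, 12.5]
grip_width: 0.0178
```

```bash
python3 st.py
```

```text
8.9 q [-0.7774  0.6681  1.8494 -0.0135  0.5315 -0.929 ] v [-0.0029 -0.0022  0.0043 -0.0048 -0.0009  0.0086]
p [ 0.4538 -0.2939  0.0392] yaw 9.44 zaxis [ 0.0611 -0.0697 -0.9957] f [-3.6  0.2 12.5] g 0.0178
```

>>> carry_out(steps=[[[0,0,0.5],0,1],[[0,0,1],0,1],[[0,0,1.5],0,1],[[0,0,2],0,1],[[0,0,2],0,1],[[0,0,2],0,1],[[0,0,2],0,1],[[0,0,1],0,1]])

```text
time: 9.7
position: [0.4451, -0.2844, 0.1571]
tool_rot: [0.996, 0.081, 0.019, 0.026]
ft_force: [0.2, 0.2, -8.1]
grip_width: 0.0177
```

```bash
python3 st.py
```

```text
9.7 q [-0.777   0.4574  1.7804 -0.0073  0.8399 -0.9344] v [ 0.0005 -0.1482 -0.0672  0.0037  0.2609 -0.0028]
p [ 0.4451 -0.2844  0.1571] yaw 9.34 zaxis [ 0.0417 -0.0486 -0.998 ] f [ 0.2  0.2 -8.1] g 0.0177
```

>>> carry_out(steps=[[[0,0.5,2],0,1],[[0,0.5,2],0,1],[[0,1,2],0,1],[[0.4,2,2],1,1],[[0.4,2,2],2,1],[[0.4,2,1],2,1],[[0.4,2,0],2,1],[[0.4,2,0],2,1],[[0.4,2,0],2,1],[[0.4,2,0],2,1]])

```text
time: 10.7
position: [0.4635, -0.1128, 0.2647]
tool_rot: [0.981, 0.195, 0.014, 0.016]
ft_force: [0.3, -0.8, -8.1]
grip_width: 0.0178
```

>>> carry_out(steps=[[[0.4,2,0],0,1],[[0.4,2,0],0,1],[[0.4,2,0],0,1],[[0.4,2,0],0,1],[[0.4,2,0],0,1],[[0.4,2,0],0,1],[[0.4,2,0],0,1],[[0.4,1,0],0,1],[[0,0,0],0,1],[[0,0,0],0,1]])

```text
time: 11.7
position: [0.4828, 0.05, 0.2551]
tool_rot: [0.98, 0.197, 0.002, 0.009]
ft_force: [0.5, -0.6, -7.3]
grip_width: 0.0176
```

```bash
python3 st.py; python3 -c "
from h import *
c=snap('wrist','pics/w4.png')
ct=pickle.load(open('top.pkl','rb'));t=ct['pixels'][:,:,::-1]
cv2.imwrite('pics/w4v.png',np.hstack([c['pixels'][:300,:,::-1],cv2.resize(t[160:260,200:253],(159,300))]))
"
```

```text
11.7 q [-0.1172  0.2849  1.7258 -0.0172  1.1226 -0.507 ] v [ 0.005   0.0043  0.0018  0.0008 -0.0084 -0.0002]
p [0.4828 0.05   0.2551] yaw 22.76 zaxis [ 0.0065 -0.0164 -0.9998] f [ 0.5 -0.6 -7.3] g 0.0176
```

View pics/w4v.png

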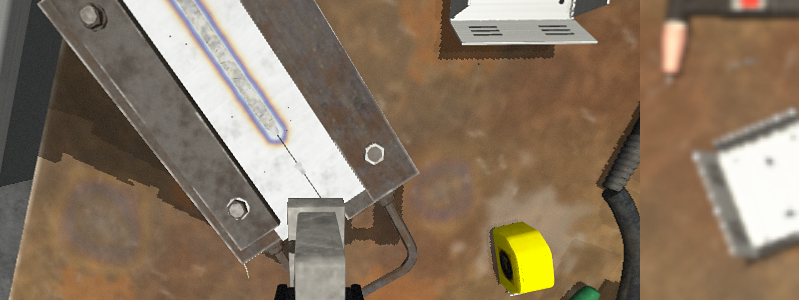

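>>> carry_out(steps=[[[0.5,2,0.2],0,1],[[0.5,2,0.2],0,1],[[0.5,2,0.2],0,1],[[0.5,2,0.2],0,1],[[0.5,1,0.2],0,1],[[0,0,0],0,1],[[0,0,0],0,1]])

```text
time: 12.45
position: [0.5084, 0.1345, 0.2645]
tool_rot: [0.981, 0.192, -0.0, 0.011]
ft_force: [-1.3, 0.4, -8.0]
grip_width: 0.0177
```

```bash
python3 st.py; cat > box.py <<'E'
from h import *
def boxsil(c,x,y,th,aL,aR):
    R=Rotation.from_euler("z",th).as_matrix(); m=np.zeros((480,640),np.uint8); T=[x,y,0]
    H=.048
    P=[[[s*.055,t*.045,z] for s in(-1,1) for t in(-1,1) for z in(.0,.0)][:0]]
    pl=[[[a*.055,b*.045,.02] for a in(-1,1) for b in(-1,1)]]
    for s in(-1,1): pl.append([[s*.055,b*.045,z] for b in(-1,1) for z in(.02,.068)])
    for s,a in((1,aL),(-1,aR)): pl.append([[e*.055,s*(.045+h*np.cos(a)),.02+h*np.sin(a)] for e in(-1,1) for h in(0,H)])
    for V in pl:
        p=proj(c,np.array(V)@R.T+T); cv2.fillConvexPoly(m,np.round(cv2.convexHull(p.astype(np.float32))*16).astype(np.int32),255,shift=4)
    return m
def bseg(img,smax=55,v=60):
    h=cv2.cvtColor(img,cv2.COLOR_RGB2HSV); return ((h[...,1]<smax)&(h[...,2]>v)).astype(np.uint8)*255
def boxfit(cs,x0,fixed=None,smax=55,v=60):
    S=[]
    for c in cs:
        near=cv2.dilate(boxsil(c,*x0),np.ones((31,31),np.uint8))
        m=cv2.morphologyEx(bseg(c["pixels"],smax,v)&near,cv2.MORPH_CLOSE,np.ones((5,5)))
        S.append(cv2.GaussianBlur(m,(5,5),1).astype(float))
    sc=np.array([.01,.01,.1,.3,.3])
    def cost(u):
        q=u*sc
        return sum(np.abs(cv2.GaussianBlur(boxsil(c,*q),(5,5),1).astype(float)-s).sum()/s.sum() for c,s in zip(cs,S))
    v0=np.array(x0)/sc; best=None
    for d in(.6,-.6):
        r=minimize(cost,v0,method="Nelder-Mead",options=dict(initial_simplex=np.vstack([v0,v0+d*np.eye(5)]),xatol=.003,fatol=1e-4,maxiter=800))
        if best is None or r.fun<best.fun: best=r
    return best.x*sc,best.fun
E
cat > f.py <<'E'
from box import *
cw=snap("wrist","pics/w5.png");ct=pickle.load(open("top.pkl","rb"))
x0=(.565,.30,np.radians(23),1.05,1.05)
for cs in([ct],[cw],[cw,ct]):
    r,f=boxfit(cs,x0);print(r.round(4),np.degrees(r[2]),f)
r,f=boxfit([cw],x0)
h=cv2.cvtColor(cw["pixels"],cv2.COLOR_RGB2HSV);ye=((h[...,0]>22)&(h[...,0]<38)&(h[...,1]>150)&(h[...,2]>80)).astype(np.uint8)
n,l,s,ce=cv2.connectedComponentsWithStats(ye);i=1+s[1:,4].argmax();pts=np.argwhere(l==i)[:,::-1].astype(np.float32)
bx=cv2.boxPoints(cv2.minAreaRect(pts));print("tape px",bx.round().tolist());
for z in(0,.062): print(z,[w(cw,*b,z)[:2].round(3).tolist() for b in bx])
h=cv2.cvtColor(ct["pixels"],cv2.COLOR_RGB2HSV);ye=((h[...,0]>22)&(h[...,0]<38)&(h[...,1]>150)&(h[...,2]>80)).astype(np.uint8);ye[:,:200]=0
n,l,s,ce=cv2.connectedComponentsWithStats(ye);i=1+s[1:,4].argmax();pts=np.argwhere(l==i)[:,::-1].astype(np.float32)
bx=cv2.boxPoints(cv2.minAreaRect(pts));print("tape top",[w(ct,*b,.03)[:2].round(3).tolist() for b in bx])
vis=cw["pixels"][:,:,::-1].copy();cn,_=cv2.findContours(boxsil(cw,*r),0,1);cv2.drawContours(vis,cn,-1,(0,0,255),1)
cn,_=cv2.findContours(bseg(cw["pixels"]),0,1);cv2.drawContours(vis,cn,-1,(255,0,0),1)
cv2.imwrite("pics/b5.png",vis)
E
python3 f.py
```

```text
12.45 q [ 0.0592  0.3356  1.6165 -0.0234  1.1872 -0.3193] v [-0.0061  0.0027 -0.0058 -0.002  -0.0079 -0.0022]
p [0.5084 0.1345 0.2645] yaw 22.19 zaxis [ 0.0037 -0.0215 -0.9998] f [-1.3  0.4 -8. ] g 0.0177
[0.5624 0.2989 0.4075 1.0728 1.1565] 23.3489415063528 0.02444370599854283
[0.5592 0.3064 0.4117 0.9564 0.9673] 23.591374241267054 0.006796967842118461
[0.562  0.3002 0.415  1.1258 1.1306] 23.777398119528236 0.04536118080384212
tape px [[435.0, 301.0], [435.0, 275.0], [478.0, 275.0], [478.0, 301.0]]
0 [[0.683, 0.064], [0.668, 0.094], [0.713, 0.112], [0.729, 0.083]]
0.062 [[0.653, 0.085], [0.64, 0.11], [0.68, 0.126], [0.693, 0.102]]
tape top [[0.698, 0.113], [0.741, 0.057], [0.705, 0.032], [0.663, 0.088]]
```

View pics/b5.png

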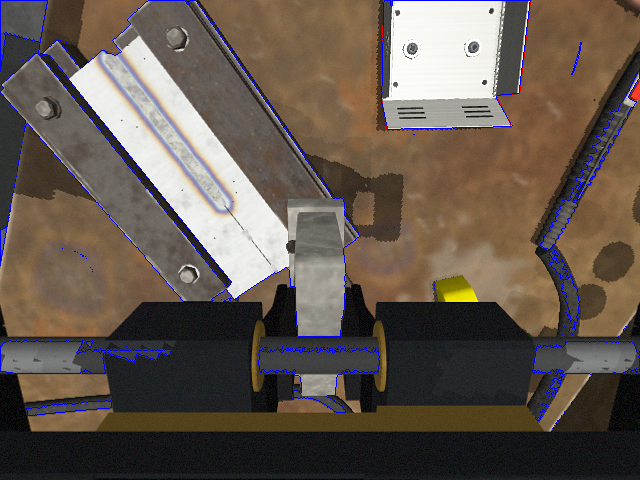

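```bash
python3 - <<'E'
from box import *
cw=pickle.load(open("wrist.pkl","rb"));ct=pickle.load(open("top.pkl","rb"))
for r in([.5624,.2989,.4075,1.0728,1.1565],[.562,.3002,.415,1.1258,1.1306],[.5592,.3064,.4117,.956,.967]):
    R=Rotation.from_euler("z",r[2]).as_matrix()
    f=lambda c,V:proj(c,np.array(V)@R.T+[r[0],r[1],0]).round(0).tolist()
    print("fold",f(cw,[[-.055,-.045,.02],[.055,-.045,.02]]),"floor in",f(cw,[[-.053,-.043,.022],[.053,-.043,.022]]),
     "edge",f(cw,[[e*.055,-.045-.048*np.cos(r[4]),.02+.048*np.sin(r[4])] for e in(-1,1)]),"endtops",f(cw,[[.055,-.045,.068],[-.055,-.045,.068]]))
g=cv2.cvtColor(cw["pixels"],cv2.COLOR_RGB2GRAY)
for u in(400,430,450,490): print(u,g[86:134,u].tolist())
print(g[60,376:400].tolist(),g[60,490:535].tolist())
E
```

```text
fold [[381.0, 107.0], [495.0, 104.0]] floor in [[383.0, 104.0], [494.0, 102.0]] edge [[387.0, 129.0], [513.0, 127.0]] endtops [[518.0, 103.0], [388.0, 106.0]]
fold [[381.0, 106.0], [495.0, 102.0]] floor in [[383.0, 103.0], [494.0, 100.0]] edge [[388.0, 129.0], [513.0, 126.0]] endtops [[519.0, 101.0], [389.0, 105.0]]
fold [[381.0, 98.0], [496.0, 95.0]] floor in [[383.0, 96.0], [495.0, 93.0]] edge [[387.0, 129.0], [511.0, 126.0]] endtops [[519.0, 93.0], [389.0, 96.0]]
400 [250, 251, 252, 252, 252, 250, 250, 252, 252, 252, 251, 252, 253, 255, 156, 162, 163, 165, 174, 168, 166, 131, 29, 103, 169, 168, 89, 36, 144, 172, 171, 84, 54, 178, 167, 170, 171, 167, 171, 168, 159, 147, 206, 140, 110, 113, 109, 111]
430 [249, 251, 249, 248, 247, 247, 248, 250, 250, 248, 248, 249, 254, 215, 155, 161, 164, 167, 165, 162, 161, 159, 160, 166, 163, 161, 174, 166, 163, 169, 166, 161, 171, 167, 167, 167, 164, 168, 172, 168, 171, 242, 205, 57, 104, 107, 107, 108]
450 [247, 248, 246, 245, 245, 244, 247, 247, 248, 246, 247, 249, 255, 154, 159, 160, 166, 165, 161, 162, 165, 161, 162, 164, 159, 160, 174, 163, 163, 169, 157, 162, 164, 160, 167, 167, 166, 168, 167, 166, 204, 203, 95, 50, 96, 92, 87, 92]
490 [229, 225, 239, 225, 226, 227, 232, 246, 244, 240, 242, 251, 201, 162, 166, 167, 168, 164, 163, 162, 161, 165, 170, 159, 165, 100, 134, 163, 170, 92, 33, 179, 168, 165, 169, 163, 168, 173, 165, 130, 205, 147, 82, 84, 90, 89, 87, 94]
[112, 52, 57, 59, 58, 55, 75, 75, 73, 72, 74, 72, 70, 55, 255, 246, 242, 253, 252, 252, 252, 251, 252, 252] [243, 243, 244, 242, 233, 231, 119, 193, 253, 104, 72, 75, 75, 71, 72, 73, 71, 72, 71, 75, 71, 75, 74, 73, 70, 69, 74, 69, 70, 71, 96, 209, 255, 141, 89, 93, 94, 94, 93, 92, 90, 98, 96, 104, 98]
```

>>> carry_out(steps=[[[1.7,1.1,-1],1.4,1],[[1.7,1.1,-1],0,1],[[1.7,1.1,-2],0,1],[[1.7,1.1,-2],0,1],[[1.7,1.1,-2],0,1],[[1.3,0.9,-2],0,1],[[0,0,-2],0,1],[[0,0,-2],0,1],[[0,0,-1],0,1],[[0,0,0],0,1]])

```text
time: 13.5
position: [0.6102, 0.1879, 0.1071]
tool_rot: [0.98, 0.199, -0.002, 0.014]
ft_force: [-1.3, 0.1, -7.8]
grip_width: 0.0171
```

```bash
cat >> st.py <<'E'
th=np.radians(23.6);b=np.array([.5612,.302]);ex=np.array([np.cos(th),np.sin(th)]);ey=np.array([-ex[1],ex[0]])
d=p[:2]-b;print("box frame x %.1f y %.1f mm"%(d@ex*1e3,d@ey*1e3),"force ex %.1f ey %.1f"%(o["ft_force"][:2]@ex,o["ft_force"][:2]@ey),"tilt ex %.3f ey %.3f"%(R[:2,2]@ex,R[:2,2]@ey))
E
python3 st.py
```

```text
13.5 q [ 0.138   0.677   1.4814 -0.0337  0.986  -0.2443] v [-0.0118 -0.002  -0.0043 -0.0037  0.0103 -0.0017]
p [0.6102 0.1879 0.1071] yaw 22.97 zaxis [ 0.0012 -0.0282 -0.9996] f [-1.3  0.1 -7.8] g 0.0171
box frame x -0.8 y -124.1 mm force ex -1.2 ey 0.6 tilt ex -0.010 ey -0.026
```

>>> carry_out(steps=[[[0,0,-1.5],0.6,1],[[0,0,-1.5],0,1],[[0.1,0,-1.5],0,1],[[0,0,-1.0],0,1],[[0,0,-0.3],0,1],[[0,0,-0.3],0,1]])

```text
time: 14.1
position: [0.6149, 0.1866, 0.0457]
tool_rot: [0.979, 0.204, 0.002, 0.015]
ft_force: [0.1, 0.4, -7.7]
grip_width: 0.0176
```

```bash
python3 st.py
```

```text
14.1 q [ 0.1353  0.7641  1.5076 -0.0378  0.8643 -0.2519] v [-0.003   0.0526  0.0115 -0.0006 -0.061   0.0023]
p [0.6149 0.1866 0.0457] yaw 23.58 zaxis [ 0.0098 -0.0277 -0.9996] f [ 0.1  0.4 -7.7] g 0.0176
box frame x 3.0 y -127.2 mm force ex 0.3 ey 0.3 tilt ex -0.002 ey -0.029
```

>>> carry_out(steps=[[[-0.2,-0.1,-0.3],0,1],[[-0.1,0,-0.3],0,1],[[0,0,-0.2],0,1],[[0,0,-0.2],0,1],[[0,0,-0.1],0,1]])

```text
time: 14.6
position: [0.613, 0.187, 0.041]
tool_rot: [0.979, 0.205, 0.005, 0.015]
ft_force: [-2.3, -1.4, 1.9]
grip_width: 0.0181
```

```bash
python3 st.py
```

```text
14.6 q [ 0.1364  0.7678  1.5183 -0.039   0.8447 -0.2505] v [ 0.0009 -0.0042  0.0054 -0.0067 -0.0052  0.005 ]
p [0.613 0.187 0.041] yaw 23.65 zaxis [ 0.0151 -0.0274 -0.9995] f [-2.3 -1.4  1.9] g 0.0181
box frame x 1.4 y -126.2 mm force ex -2.6 ey -0.4 tilt ex 0.003 ey -0.031
```

>>> carry_out(steps=[[[0,0,-0.4],0,1],[[0,0,-0.4],0,1],[[0,0,-0.4],0,1]])

```text
time: 14.9
position: [0.6122, 0.1882, 0.0391]
tool_rot: [0.979, 0.205, 0.005, 0.015]
ft_force: [-9.7, -0.3, 22.5]
grip_width: 0.0175
```

```bash
python3 st.py
```

```text
14.9 q [ 0.1383  0.7701  1.5203 -0.0387  0.8403 -0.2488] v [ 0.0037 -0.0018  0.0029 -0.0105 -0.0061  0.0053]
p [0.6122 0.1882 0.0391] yaw 23.65 zaxis [ 0.0152 -0.027  -0.9995] f [-9.7 -0.3 22.5] g 0.0175
box frame x 1.2 y -124.7 mm force ex -9.0 ey 3.6 tilt ex 0.003 ey -0.031
```

>>> carry_out(steps=[[[0,0,0.1],0,0.7],[[0,0,0.2],0,0.7],[[0,0,0.3],0,0.7],[[0,0,0],0,0.75],[[0,0,-0.1],0,1],[[0,0,-0.1],0,1],[[0,0,-0.1],0,1],[[0,0,-0.1],0,1]])

```text
time: 15.7
position: [0.6152, 0.187, 0.0463]
tool_rot: [0.979, 0.204, 0.008, 0.015]
ft_force: [-3.9, -0.5, 8.3]
grip_width: 0.0172
```

```bash
python3 st.py;  python3 - <<'E'
from h import *
cw=snap("wrist","pics/w6.png")
o=robot.get_obs()
for x0 in((.6066,.1767,np.radians(23.6)),):
    for t in(120,90): print(fit([cw],x0,t))
E
```

```text
15.7 q [ 0.1364  0.7602  1.516  -0.0397  0.8484 -0.2487] v [-0.0005 -0.001   0.0017  0.0015 -0.001   0.0028]
p [0.6152 0.187  0.0463] yaw 23.56 zaxis [ 0.0213 -0.0272 -0.9994] f [-3.9 -0.5  8.3] g 0.0172
box frame x 3.4 y -127.0 mm force ex -3.7 ey 1.1 tilt ex 0.009 ey -0.033
(array([0.62052159, 0.17220686, 0.4332978 ]), np.float64(0.8929901257895292))
(array([0.61835052, 0.17485443, 0.421318  ]), np.float64(0.5797726933981502))
```

>>> carry_out(steps=[[[-0.4,0.7,0],0,1],[[-0.4,0.7,0],0,1],[[-0.4,0.7,0],0,1]])

```text
time: 16.05
position: [0.6082, 0.2045, 0.0465]
tool_rot: [0.979, 0.204, 0.012, 0.019]
ft_force: [0.6, 0.4, -8.3]
grip_width: 0.017
```

```bash
python3 st.py
```

```text
16.05 q [ 0.1687  0.7568  1.5253 -0.0494  0.8347 -0.2097] v [ 0.1248  0.0082  0.0481  0.0355 -0.0416  0.1276]
p [0.6082 0.2045 0.0465] yaw 23.57 zaxis [ 0.0311 -0.0318 -0.999 ] f [ 0.6  0.4 -8.3] g 0.017
box frame x 4.0 y -108.1 mm force ex 0.7 ey 0.1 tilt ex 0.016 ey -0.042
```

>>> carry_out(steps=[[[-0.4,0.5,-0.1],0,1],[[-0.4,0.5,-0.05],0,1],[[-0.3,0.5,0],0,1]])

```text
time: 16.35
position: [0.6036, 0.2153, 0.0469]
tool_rot: [0.978, 0.206, 0.018, 0.024]
ft_force: [1.8, -2.9, -5.3]
grip_width: 0.0171
```

```bash
python3 st.py
```

```text
16.35 q [ 0.1923  0.7532  1.5348 -0.066   0.8186 -0.1792] v [ 0.0805 -0.0006  0.0167 -0.0207 -0.0362  0.0929]
p [0.6036 0.2153 0.0469] yaw 23.86 zaxis [ 0.0445 -0.0404 -0.9982] f [ 1.8 -2.9 -5.3] g 0.0171
box frame x 4.2 y -96.5 mm force ex 0.5 ey -3.4 tilt ex 0.025 ey -0.055
```

>>> carry_out(steps=[[[-0.6,0.4,-0.1],0,1],[[-0.6,0.5,-0.1],0,1],[[-0.4,0.5,-0.1],0,1]])

```text
time: 16.65
position: [0.598, 0.2254, 0.0472]
tool_rot: [0.977, 0.208, 0.027, 0.03]
ft_force: [2.7, -14.2, 7.6]
grip_width: 0.0173
```

```bash
python3 st.py
```

```text
16.65 q [ 0.2157  0.7468  1.5538 -0.085   0.7881 -0.146 ] v [ 0.0669 -0.016   0.0217 -0.0895 -0.0531  0.1041]
p [0.598  0.2254 0.0472] yaw 24.15 zaxis [ 0.0662 -0.0471 -0.9967] f [  2.7 -14.2   7.6] g 0.0173
box frame x 3.1 y -85.0 mm force ex -3.2 ey -14.1 tilt ex 0.042 ey -0.070
```

>>> carry_out(steps=[[[0,0,0],0,0.68],[[0,0,0],0,0.68],[[0,0,0],0,0.68],[[0,0,0],0,0.68]])

```text
time: 17.05
position: [0.5974, 0.2279, 0.0462]
tool_rot: [0.977, 0.208, 0.028, 0.028]
ft_force: [0.6, -0.6, 1.1]
grip_width: 0.0275
```

```bash
python3 st.py; cat > f2.py <<'E'
from box import *
import sys
cw=snap("wrist","pics/w_%s.png"%sys.argv[1]);cs=snap("scene","pics/s_%s.png"%sys.argv[1])
cv2.imwrite("pics/v_%s.png"%sys.argv[1],np.hstack([cw["pixels"][0:300,270:590,::-1],cv2.resize(cs["pixels"][235:335,225:325,::-1],(480,480))[:300]]))
E
python3 f2.py 7
```

```text
17.05 q [ 0.2184  0.7483  1.5537 -0.0812  0.7863 -0.1455] v [ 0.0061  0.005   0.002   0.0093  0.002  -0.0005]
p [0.5974 0.2279 0.0462] yaw 24.14 zaxis [ 0.0659 -0.0442 -0.9968] f [ 0.6 -0.6  1.1] g 0.0275
box frame x 3.5 y -82.4 mm force ex 0.3 ey -0.8 tilt ex 0.043 ey -0.067
```

>>> carry_out(steps=[[[-0.3,-0.2,0],0,0.68],[[-0.1,-0.1,0],0,1],[[0,0,0],0,1],[[0,0,0],0,1],[[0,0,0],0,1]])

```text
time: 17.65
position: [0.5949, 0.2259, 0.0469]
tool_rot: [0.977, 0.208, 0.03, 0.028]
ft_force: [1.0, 0.8, -0.1]
grip_width: 0.0172
```

```bash
python3 st.py
```

```text
17.65 q [ 0.2155  0.7431  1.566  -0.0803  0.7742 -0.1485] v [ 0.0001  0.0013 -0.0005  0.001   0.0003 -0.0003]
p [0.5949 0.2259 0.0469] yaw 24.14 zaxis [ 0.0704 -0.042  -0.9966] f [ 1.   0.8 -0.1] g 0.0172
box frame x 0.4 y -83.3 mm force ex 1.2 ey 0.3 tilt ex 0.048 ey -0.067
```

Centred now; push gently along the wall normal.

>>> carry_out(steps=[[[-0.15,0.25,0],0,1],[[-0.15,0.25,-0.05],0,1],[[-0.1,0.2,-0.05],0,1]])

```text
time: 17.95
position: [0.5943, 0.2275, 0.0469]
tool_rot: [0.977, 0.21, 0.032, 0.033]
ft_force: [2.1, -5.4, 2.3]
grip_width: 0.0172
```

```bash
python3 st.py
```

```text
17.95 q [ 0.2233  0.7431  1.567  -0.0955  0.7712 -0.1338] v [ 0.0188  0.0015 -0.0006 -0.0516 -0.0053  0.0422]
p [0.5943 0.2275 0.0469] yaw 24.38 zaxis [ 0.0756 -0.051  -0.9958] f [ 2.1 -5.4  2.3] g 0.0172
box frame x 0.5 y -81.6 mm force ex -0.2 ey -5.8 tilt ex 0.049 ey -0.077
```

>>> carry_out(steps=[[[-0.15,0.4,0],-0.3,1],[[-0.15,0.4,0],0,1]])

```text
time: 18.15
position: [0.5928, 0.2305, 0.0472]
tool_rot: [0.977, 0.208, 0.031, 0.037]
ft_force: [4.6, -13.0, -1.6]
grip_width: 0.0169
```

```bash
python3 st.py
```

```text
18.15 q [ 0.2329  0.7435  1.5653 -0.1078  0.7749 -0.1126] v [ 0.0342  0.0044 -0.0093 -0.1039  0.011   0.0766]
p [0.5928 0.2305 0.0472] yaw 24.2 zaxis [ 0.0763 -0.0593 -0.9953] f [  4.6 -13.   -1.6] g 0.0169
box frame x 0.3 y -78.2 mm force ex -1.0 ey -13.8 tilt ex 0.046 ey -0.085
```

>>> carry_out(steps=[[[0,0,0],0,0.6],[[0,0,0],0,0.5],[[0,0,0],0,0.4],[[0,0,0],0,0.4],[[0,0,1.5],0,0.4],[[0,0,2],0,0.4],[[0,0,2],0,0.4],[[0,0,2],0,0.2],[[0,0,2],0,0],[[0,0,2],0,0]])

```text
time: 19.15
position: [0.5872, 0.2301, 0.167]
tool_rot: [0.977, 0.209, 0.026, 0.037]
ft_force: [0.0, -1.1, -0.3]
grip_width: 0.0689
```

>>> carry_out(steps=[[[0,-1,2],0,0],[[0,-2,2],0,0],[[0,-2,2],0,0],[[0,-2,2],0,0],[[0,-1,0],0,0],[[0,0,0],0,0]])

```text
time: 19.75
position: [0.5874, 0.1504, 0.2605]
tool_rot: [0.976, 0.21, 0.032, 0.037]
ft_force: [-0.0, 0.2, 0.0]
grip_width: 0.0871
```

```bash
python3 st.py; python3 f2.py 8; python3 - <<'E'
from box import *
cw=pickle.load(open("wrist.pkl","rb"));cs=pickle.load(open("scene.pkl","rb"))
x0=(.599,.216,np.radians(23.6))
for c in([cw],[cs]):
  for t in(120,90):
    r,f=fit(c,x0,t); d=r[:2]-[.5612,.302]; th=np.radians(23.6)
    print(r.round(4),np.degrees(r[2]).round(1),round(f,3),"box xy",(d@[np.cos(th),np.sin(th)]).round(4),(d@[-np.sin(th),np.cos(th)]).round(4))
E
```

```text
19.75 q [ 0.1007  0.4288  1.4771 -0.0711  1.1639 -0.2981] v [ 0.0093 -0.0274 -0.0209  0.0146  0.0016  0.0038]
p [0.5874 0.1504 0.2605] yaw 24.45 zaxis [ 0.0786 -0.0576 -0.9952] f [-0.   0.2  0. ] g 0.0871
box frame x -36.7 y -149.4 mm force ex 0.0 ey 0.2 tilt ex 0.049 ey -0.084
[0.5919 0.2369 0.4346] 24.9 0.478 box xy 0.0021 -0.072
[0.5918 0.237  0.4265] 24.4 0.402 box xy 0.002 -0.0718
[ 0.5685  0.2911 -1.1034] -63.2 0.482 box xy 0.0023 -0.0129
[ 0.5678  0.2934 -1.1623] -66.6 0.523 box xy 0.0026 -0.0105
```

View pics/v_8.png

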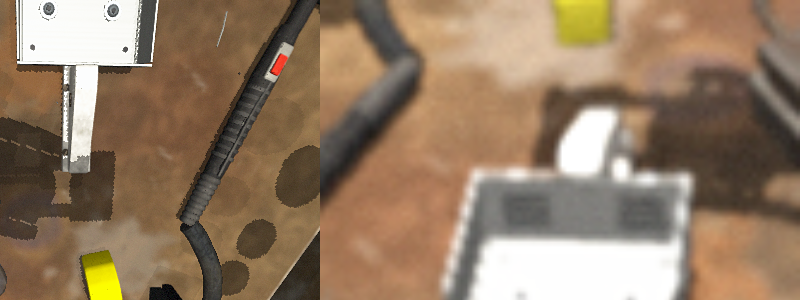

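```bash
python3 - <<'E'
from box import *
cw=pickle.load(open("wrist.pkl","rb"));g=cv2.cvtColor(cw["pixels"],cv2.COLOR_RGB2GRAY)
b=np.array([.5612,.302]);th=np.radians(23.6);ex=np.array([np.cos(th),np.sin(th)]);ey=np.array([-ex[1],ex[0]])
for u in(300,320,400,415): 
    col=g[50:75,u].astype(int);print(u,col.tolist())
print(g[45,284:296].tolist(),g[45,395:428].tolist())
for p in[(290,66),(424,64),(356.5,65)]:
    q=w(cw,*p,.068)[:2]-b;print(p,"box mm",(q@ex*1e3).round(1),(q@ey*1e3).round(1))
E
```

```text
300 [255, 253, 253, 253, 252, 252, 252, 253, 253, 253, 253, 227, 255, 255, 49, 59, 65, 65, 65, 69, 59, 64, 117, 115, 115]
320 [252, 252, 252, 253, 252, 252, 252, 252, 252, 253, 254, 219, 255, 255, 109, 31, 66, 67, 65, 67, 65, 69, 123, 115, 109]
400 [250, 250, 250, 252, 240, 249, 249, 248, 249, 240, 251, 252, 254, 182, 255, 255, 55, 53, 52, 49, 51, 97, 96, 98, 100]
415 [75, 72, 71, 78, 77, 74, 70, 77, 74, 69, 71, 77, 71, 71, 255, 255, 117, 92, 92, 95, 97, 98, 97, 97, 96]
[98, 103, 61, 255, 254, 93, 252, 226, 191, 255, 254, 253] [255, 254, 252, 251, 250, 250, 250, 242, 244, 251, 131, 188, 128, 108, 68, 77, 73, 78, 71, 73, 74, 72, 68, 71, 75, 73, 60, 255, 255, 106, 97, 102, 97]
(290, 66) box mm -52.7 -45.5
(424, 64) box mm 56.3 -42.2
(356.5, 65) box mm 1.0 -43.9
```

>>> carry_out(steps=[[[0,-2,0.5],0,0],[[0,-2,0.5],0,0],[[0,-2,0.5],0,0],[[0,-2,0.5],-4,0],[[0,-2,0.5],-8,0],[[0,-2,0],-8,0],[[0,-2,0],-8,0],[[0,-2,0],-8,0],[[0,-2,0],-8,0],[[0,-2,0],-8,0]])

```text
time: 20.85
position: [0.58, -0.0405, 0.2702]
tool_rot: [0.968, -0.247, 0.001, 0.038]
ft_force: [-0.9, -0.3, -0.2]
grip_width: 0.0869
```

```bash
python3 st.py
```

```text
20.85 q [-0.22    0.4156  1.4692 -0.0804  1.2573  0.3051] v [-0.3311  0.0762 -0.0813 -0.0014  0.1185  1.096 ]
p [ 0.58   -0.0405  0.2702] yaw -28.62 zaxis [-0.0163 -0.0747 -0.9971] f [-0.9 -0.3 -0.2] g 0.0869
box frame x -119.9 y -321.4 mm force ex -0.9 ey 0.1 tilt ex -0.045 ey -0.062
```

>>> carry_out(steps=[[[0.2,-2,0],-8,0],[[0.2,-2,0],-8,0],[[0.2,-2,0],-8,0],[[0.2,-2,0],-8,0],[[0.2,-2,0],-8,0],[[0.2,-2,0],-8,0],[[0.2,-2,0],-8,0],[[0.2,-2,0],-8,0],[[0.2,-2,0],-8,0],[[0.2,-2,0],-8,0]])

```text
time: 21.85
position: [0.5982, -0.2331, 0.2522]
tool_rot: [-0.564, 0.824, 0.039, -0.026]
ft_force: [-0.1, 0.1, 0.4]
grip_width: 0.0869
```

```bash
python3 st.py
```

```text
21.85 q [-0.5382  0.5585  1.2658 -0.0148  1.4102  1.4061] v [-0.288   0.1554 -0.2318  0.1009  0.1409  1.1064]
p [ 0.5982 -0.2331  0.2522] yaw -111.23 zaxis [-0.0872  0.035  -0.9956] f [-0.1  0.1  0.4] g 0.0869
box frame x -180.4 y -505.2 mm force ex -0.1 ey 0.1 tilt ex -0.066 ey 0.067
```

>>> carry_out(steps=[[[0,0,4],0,0],[[0,0,4],0,0],[[0,0,4],0,0],[[0,0,-5],0,0],[[0,0,-5],0,0],[[0,0,-5],0,0],[[0,0,0],0,0],[[0,0,0],0,0],[[0,0,0],0,0]])

```text
time: 22.75
position: [0.6, -0.2267, 0.2148]
tool_rot: [-0.565, 0.823, 0.047, -0.029]
ft_force: [0.2, -0.4, 1.0]
grip_width: 0.0865
```

```bash
python3 st.py
```

```text
22.75 q [-0.5295  0.5996  1.2966 -0.0119  1.3547  1.4121] v [ 0.0086 -0.0134 -0.0436  0.0008  0.0057  0.0001]
p [ 0.6    -0.2267  0.2148] yaw -111.08 zaxis [-0.1    0.045 -0.994] f [ 0.2 -0.4  1. ] g 0.0865
box frame x -176.2 y -500.0 mm force ex 0.0 ey -0.4 tilt ex -0.074 ey 0.081
```

>>> carry_out(steps=[[[0,-1,0],8,0],[[0,-1,0],8,0],[[0,-1,0],8,0],[[0,-1,0],8,0],[[0,-1,0],8,0],[[0,-1,0],8,0],[[0,-1,0],8,0],[[0,-1,0],8,0],[[0,-1,0],8,0],[[0,-1,0],8,0]])

```text
time: 23.75
position: [0.6082, -0.3275, 0.2358]
tool_rot: [0.971, -0.234, -0.006, 0.048]
ft_force: [-0.0, 0.0, 0.3]
grip_width: 0.0873
```

>>> carry_out(steps=[[[0,-1,0],8,0],[[0,-1,0],8,0],[[0,-1,0],8,0],[[0,-0.5,0],8,0],[[0,0,0],7,0],[[0,0,0],0,0],[[0,0,0],0,0]])

```text
time: 24.45
position: [0.6163, -0.3691, 0.2572]
tool_rot: [0.991, 0.116, 0.024, 0.056]
ft_force: [-0.4, -0.9, -0.1]
grip_width: 0.0869
```

```bash
python3 st.py
```

```text
24.45 q [-0.675   0.5758  1.2214 -0.0477  1.231  -0.8953] v [-0.0012 -0.0198 -0.0208 -0.0001  0.0091 -0.0019]
p [ 0.6163 -0.3691  0.2572] yaw 13.51 zaxis [ 0.0604 -0.106  -0.9925] f [-0.4 -0.9 -0.1] g 0.0869
box frame x -218.2 y -637.0 mm force ex -0.8 ey -0.7 tilt ex 0.013 ey -0.121
```

>>> carry_out(steps=[[[-0.4,0,-2],3,0],[[-0.4,0,-2],0,0],[[-0.4,0,-2],0,0],[[-0.4,0,-2],0,0],[[0,0,-2],0,0],[[0,0,-2],0,0],[[0,0,-2],0,0],[[0,0,-1],0,0],[[0,0,0],0,0.2]])

```text
time: 25.35
position: [0.6077, -0.3707, 0.1154]
tool_rot: [0.988, 0.135, 0.033, 0.064]
ft_force: [-0.3, -0.2, -0.2]
grip_width: 0.0841
```

```bash
python3 st.py
```

```text
25.35 q [-0.6877  0.7053  1.3951 -0.0475  0.903  -0.9326] v [ 0.0086 -0.0098 -0.0174 -0.0004  0.009   0.0148]
p [ 0.6077 -0.3707  0.1154] yaw 15.76 zaxis [ 0.0831 -0.1165 -0.9897] f [-0.3 -0.2 -0.2] g 0.0841
box frame x -226.7 y -635.0 mm force ex -0.4 ey -0.1 tilt ex 0.029 ey -0.140
```

>>> carry_out(steps=[[[-0.3,0,-1.5],1,0.3],[[-0.3,0.1,-1.5],0,0.3],[[-0.2,0.1,-1.5],0,0.3],[[-0.1,0,-1.5],0,0.3],[[0,0,-1],0,0.3],[[0,0,-0.3],0,0.3]])

```text
time: 25.95
position: [0.605, -0.3725, 0.0488]
tool_rot: [0.987, 0.142, 0.04, 0.069]
ft_force: [0.4, 1.3, 0.5]
grip_width: 0.0611
```

```bash
python3 st.py
```

```text
25.95 q [-0.6936  0.7867  1.4481 -0.0498  0.7508 -0.9467] v [ 0.      0.0341 -0.0032 -0.0043 -0.0521  0.0066]
p [ 0.605  -0.3725  0.0488] yaw 16.68 zaxis [ 0.0982 -0.1258 -0.9872] f [0.4 1.3 0.5] g 0.0611
box frame x -229.9 y -635.6 mm force ex 0.9 ey 1.0 tilt ex 0.040 ey -0.155
```

>>> carry_out(steps=[[[-0.2,0.1,-0.3],0,1],[[-0.1,0.1,-0.2],0,1],[[0,0,-0.1],0,1],[[0,0,-0.1],0,1],[[0,0,-0.1],0,1],[[0,0,-0.1],0,1],[[0,0,0],0,1]], squeeze=60)

```text
time: 26.65
position: [0.6028, -0.3717, 0.0413]
tool_rot: [0.986, 0.143, 0.04, 0.071]
ft_force: [-0.6, -1.4, -1.6]
grip_width: 0.0178
```

```bash
python3 st.py
```

```text
26.65 q [-0.6944  0.7942  1.4599 -0.0522  0.7282 -0.9454] v [-0.0007  0.0011  0.0001  0.0048 -0.0021  0.0005]
p [ 0.6028 -0.3717  0.0413] yaw 16.72 zaxis [ 0.1001 -0.1286 -0.9866] f [-0.6 -1.4 -1.6] g 0.0178
box frame x -231.6 y -634.0 mm force ex -1.2 ey -1.1 tilt ex 0.040 ey -0.158
```

>>> carry_out(steps=[[[0,0,0.5],0,1],[[0,0,1],0,1],[[0,0,1.5],0,1],[[0,0,2],0,1],[[0,0.5,2],0,1],[[0,1,2],0,1],[[0,1.5,2],0,1],[[0,2,2],0,1],[[0,2,2],0,1],[[0,2,2],0,1]])

```text
time: 27.65
position: [0.5926, -0.2731, 0.2105]
tool_rot: [0.988, 0.14, 0.032, 0.06]
ft_force: [0.8, -0.5, -7.6]
grip_width: 0.0176
```

```bash
python3 st.py
```

```text
27.65 q [-0.5792  0.5226  1.4648 -0.0569  1.027  -0.8343] v [ 0.2826 -0.3584  0.0186 -0.0212  0.3567  0.2787]
p [ 0.5926 -0.2731  0.2105] yaw 16.3 zaxis [ 0.08   -0.1105 -0.9906] f [ 0.8 -0.5 -7.6] g 0.0176
box frame x -201.5 y -539.6 mm force ex 0.5 ey -0.8 tilt ex 0.029 ey -0.133
```

>>> carry_out(steps=[[[0,2,2],0,1],[[0,2,2],0,1],[[0,2,1],0,1],[[0,2,0],1,1],[[0,2,0],1,1],[[0,2,0],1,1],[[0,2,0],1,1],[[0,2,0],1,1],[[0,2,0],1,1],[[0,2,0],1,1]])

```text
time: 28.65
position: [0.5854, -0.0591, 0.2725]
tool_rot: [0.977, 0.202, 0.038, 0.057]
ft_force: [-0.1, 1.7, -8.4]
grip_width: 0.0172
```

```bash
python3 st.py
```

```text
28.65 q [-0.2537  0.3723  1.5408 -0.0757  1.1114 -0.6314] v [ 0.3579 -0.0468  0.0613 -0.016   0.0013  0.1809]
p [ 0.5854 -0.0591  0.2725] yaw 23.52 zaxis [ 0.0968 -0.0952 -0.9907] f [-0.1  1.7 -8.4] g 0.0172
box frame x -122.4 y -340.5 mm force ex 0.5 ey 1.6 tilt ex 0.051 ey -0.126
```

>>> carry_out(steps=[[[-0.3,2,0],0,1],[[-0.3,2,0],0,1],[[-0.3,2,0],0,1],[[-0.3,2,0],0,1],[[-0.3,2,0],0,1],[[-0.3,2,0],0,1],[[-0.3,2,0],0,1],[[-0.3,2,0],0,1],[[-0.3,2,0],0,1],[[-0.3,2,0],0,1]])

```text
time: 29.65
position: [0.5429, 0.1529, 0.2772]
tool_rot: [0.977, 0.201, 0.036, 0.053]
ft_force: [1.5, 1.4, -8.6]
grip_width: 0.0176
```

>>> carry_out(steps=[[[-0.3,2,0],0,1],[[-0.3,2,0],0,1],[[-0.3,2,0],0,1],[[-0.3,2,0],0,1],[[-0.3,2,0],0,1],[[-0.3,2,0],0,1],[[-0.3,2,0],0,1],[[-0.3,2,0],0,1],[[-0.3,2,0],0,1],[[-0.3,2,0],0,1]])

```text
time: 30.65
position: [0.4998, 0.3615, 0.2818]
tool_rot: [0.978, 0.201, 0.033, 0.049]
ft_force: [0.4, 0.6, -8.6]
grip_width: 0.0176
```

```bash
python3 st.py
```

```text
30.65 q [ 0.5033  0.4447  1.3893 -0.1183  1.2749  0.1304] v [ 0.3338  0.1402 -0.2528 -0.0016  0.1519  0.3177]
p [0.4998 0.3615 0.2818] yaw 23.38 zaxis [ 0.0846 -0.0824 -0.993 ] f [ 0.4  0.6 -8.6] g 0.0176
box frame x -32.4 y 79.1 mm force ex 0.6 ey 0.4 tilt ex 0.045 ey -0.109
```

>>> carry_out(steps=[[[0.5,1.5,0],0,1],[[0.5,1.2,-1],0,1],[[0.5,1,-2],0,1],[[0,0.5,-2],0,1],[[0,0,-2],0,1],[[0,0,-2],0,1],[[0,0,-2],0,1],[[0,0,-2],0,1],[[0,0,-2],0,1],[[0,0,0],0,1]])

```text
time: 31.65
position: [0.5086, 0.4071, 0.1235]
tool_rot: [0.978, 0.202, 0.03, 0.047]
ft_force: [-1.1, -0.7, -9.0]
grip_width: 0.0175
```

```bash
python3 st.py
```

```text
31.65 q [ 0.5564  0.6677  1.4495 -0.1287  1.0042  0.2173] v [-0.0007 -0.024  -0.0215  0.0003  0.0183  0.    ]
p [0.5086 0.4071 0.1235] yaw 23.44 zaxis [ 0.0775 -0.0793 -0.9938] f [-1.1 -0.7 -9. ] g 0.0175
box frame x -6.1 y 117.4 mm force ex -1.3 ey -0.2 tilt ex 0.039 ey -0.104
```

>>> carry_out(steps=[[[0.3,0.3,-1.5],0,1],[[0.2,0.3,-1.5],0,1],[[0.1,0.2,-1.5],0,1],[[0,0,-1.5],0,1],[[0,0,-0.7],0,1],[[0,0,-0.4],0,1]])

```text
time: 32.25
position: [0.5179, 0.4174, 0.0491]
tool_rot: [0.978, 0.201, 0.033, 0.045]
ft_force: [0.0, -0.6, -8.9]
grip_width: 0.0175
```

```bash
python3 st.py
```

```text
32.25 q [ 0.5622  0.7803  1.456  -0.1408  0.8803  0.2443] v [-0.      0.0693  0.0194 -0.0122 -0.0742  0.0149]
p [0.5179 0.4174 0.0491] yaw 23.41 zaxis [ 0.0828 -0.0757 -0.9937] f [ 0.  -0.6 -8.9] g 0.0175
box frame x 6.5 y 123.1 mm force ex -0.2 ey -0.6 tilt ex 0.046 ey -0.102
```

>>> carry_out(steps=[[[-0.3,0,-0.3],0,1],[[-0.2,0,-0.3],0,1],[[-0.1,0,-0.3],0,1],[[0,0,-0.2],0,1]])

```text
time: 32.65
position: [0.5128, 0.4187, 0.0419]
tool_rot: [0.978, 0.202, 0.035, 0.045]
ft_force: [-3.9, -2.8, 1.7]
grip_width: 0.0179
```

```bash
python3 st.py
```

```text
32.65 q [ 0.5685  0.7864  1.4702 -0.1453  0.8563  0.2553] v [ 0.0038  0.0032  0.0019  0.0001 -0.0148  0.0116]
p [0.5128 0.4187 0.0419] yaw 23.46 zaxis [ 0.0872 -0.074  -0.9934] f [-3.9 -2.8  1.7] g 0.0179
box frame x 2.4 y 126.3 mm force ex -4.7 ey -1.0 tilt ex 0.050 ey -0.103
```

>>> carry_out(steps=[[[0,0,0],0,0.7],[[0,0,0.1],0,0.7],[[0,0,0.2],0,0.7],[[-0.1,0,0.1],0,0.7],[[-0.1,0,0],0,1],[[0,0,-0.05],0,1],[[0,0,-0.05],0,1],[[0,0,-0.05],0,1]])

```text
time: 33.45
position: [0.514, 0.4205, 0.0509]
tool_rot: [0.978, 0.202, 0.04, 0.044]
ft_force: [-1.8, -1.5, 5.3]
grip_width: 0.0168
```

```bash
python3 st.py
```

```text
33.45 q [ 0.5702  0.7727  1.4703 -0.1459  0.8596  0.2566] v [-0.0004  0.0002  0.0035 -0.0031 -0.0023  0.0027]
p [0.514  0.4205 0.0509] yaw 23.48 zaxis [ 0.0965 -0.069  -0.9929] f [-1.8 -1.5  5.3] g 0.0168
box frame x 4.2 y 127.4 mm force ex -2.2 ey -0.6 tilt ex 0.061 ey -0.102
```

>>> carry_out(steps=[[[0.1,-0.7,-0.05],0,1],[[0.1,-0.7,-0.05],0,1],[[0.1,-0.7,-0.05],0,1]])

```text
time: 33.75
position: [0.5177, 0.4084, 0.0514]
tool_rot: [0.978, 0.2, 0.045, 0.035]
ft_force: [-6.4, 10.3, 10.2]
grip_width: 0.0175
```

```bash
python3 st.py
```

```text
33.75 q [ 0.5451  0.7611  1.4992 -0.1317  0.8241  0.2286] v [-0.0784 -0.0546  0.0783  0.0852 -0.1198 -0.0951]
p [0.5177 0.4084 0.0514] yaw 23.29 zaxis [ 0.1024 -0.0506 -0.9935] f [-6.4 10.3 10.2] g 0.0175
box frame x 2.7 y 114.9 mm force ex -1.8 ey 12.0 tilt ex 0.074 ey -0.087
```

>>> carry_out(steps=[[[0,-0.3,0.15],0,1],[[0.1,-0.5,0.1],0,1]])

```text
time: 33.95
position: [0.5175, 0.3991, 0.0513]
tool_rot: [0.978, 0.2, 0.043, 0.036]
ft_force: [-0.4, -0.6, -9.2]
grip_width: 0.0169
```

```bash
python3 st.py
```

```text
33.95 q [ 0.5327  0.7561  1.5132 -0.1318  0.8175  0.2161] v [-0.0908 -0.0199  0.0854 -0.0137 -0.035  -0.0816]
p [0.5175 0.3991 0.0513] yaw 23.34 zaxis [ 0.0993 -0.0527 -0.9937] f [-0.4 -0.6 -9.2] g 0.0169
box frame x -1.2 y 106.4 mm force ex -0.7 ey -0.4 tilt ex 0.070 ey -0.088
```

>>> carry_out(steps=[[[0.3,-0.6,0],0,1],[[0.3,-0.6,0],0,1]])

```text
time: 34.15
position: [0.5221, 0.389, 0.0517]
tool_rot: [0.978, 0.199, 0.043, 0.033]
ft_force: [-0.3, 2.2, -7.1]
grip_width: 0.017
```

```bash
python3 st.py
```

```text
34.15 q [ 0.5125  0.7521  1.5222 -0.1234  0.8097  0.1934] v [-0.1095 -0.0107  0.0513  0.0399 -0.0365 -0.1161]
p [0.5221 0.389  0.0517] yaw 23.18 zaxis [ 0.097  -0.0477 -0.9941] f [-0.3  2.2 -7.1] g 0.017
box frame x -1.0 y 95.4 mm force ex 0.6 ey 2.2 tilt ex 0.070 ey -0.083
```

>>> carry_out(steps=[[[0.3,-0.6,0],0,1]])

```text
time: 34.25
position: [0.5247, 0.3825, 0.0509]
tool_rot: [0.978, 0.199, 0.042, 0.033]
ft_force: [-3.0, 3.4, -0.9]
grip_width: 0.0169
```

```bash
python3 st.py
```

```text
34.25 q [ 0.5011  0.7514  1.5272 -0.1223  0.8055  0.1817] v [-0.1106 -0.0132  0.0456  0.0247 -0.0353 -0.1184]
p [0.5247 0.3825 0.0509] yaw 23.18 zaxis [ 0.0957 -0.0479 -0.9943] f [-3.   3.4 -0.9] g 0.0169
box frame x -1.2 y 88.4 mm force ex -1.4 ey 4.3 tilt ex 0.069 ey -0.082
```

>>> carry_out(steps=[[[0.3,-0.5,0.05],0,1],[[0.2,-0.4,0],0,1]])

```text
time: 34.45
position: [0.5286, 0.3744, 0.0513]
tool_rot: [0.979, 0.198, 0.041, 0.031]
ft_force: [-7.5, 11.2, -2.2]
grip_width: 0.0168
```

```bash
python3 st.py
```

```text
34.45 q [ 0.4843  0.7487  1.5323 -0.1147  0.8021  0.1632] v [-0.0508 -0.0165  0.0229  0.1247 -0.0265 -0.0751]
p [0.5286 0.3744 0.0513] yaw 22.98 zaxis [ 0.0928 -0.0442 -0.9947] f [-7.5 11.2 -2.2] g 0.0168
box frame x -0.9 y 79.4 mm force ex -2.4 ey 13.3 tilt ex 0.067 ey -0.078
```

>>> carry_out(steps=[[[0,0,0],0,0.68],[[0,0,-0.1],0,0.68],[[0.05,0,-0.2],0.5,0.68],[[0.05,0,-0.1],0,0.7],[[0,0,-0.1],0,1],[[0,0,0],0,1],[[0,0,0],0,1],[[0,0,0],0,1]])

```text
time: 35.25
position: [0.5305, 0.3703, 0.0471]
tool_rot: [0.978, 0.202, 0.04, 0.033]
ft_force: [-1.7, -0.8, 0.3]
grip_width: 0.0171
```

```bash
python3 st.py
```

```text
35.25 q [ 0.4784  0.7549  1.5341 -0.1188  0.7964  0.152 ] v [ 0.0015  0.0011  0.0006 -0.0044 -0.0027 -0.0012]
p [0.5305 0.3703 0.0471] yaw 23.48 zaxis [ 0.0918 -0.0478 -0.9946] f [-1.7 -0.8  0.3] g 0.0171
box frame x -0.8 y 74.8 mm force ex -1.9 ey -0.1 tilt ex 0.065 ey -0.081
```

>>> carry_out(steps=[[[0.15,-0.25,0],0,1],[[0.2,-0.35,0],0,1],[[0.2,-0.4,0],0,1],[[0.2,-0.4,0],0.2,1]])

```text
time: 35.65
position: [0.5311, 0.3698, 0.0472]
tool_rot: [0.979, 0.199, 0.039, 0.02]
ft_force: [-6.7, 11.3, 1.1]
grip_width: 0.0175
```

```bash
python3 st.py
```

```text
35.65 q [ 0.4651  0.7518  1.5403 -0.0845  0.7868  0.1209] v [-0.033  -0.007   0.0228  0.099  -0.0329 -0.1152]
p [0.5311 0.3698 0.0472] yaw 23.14 zaxis [ 0.0843 -0.0246 -0.9961] f [-6.7 11.3  1.1] g 0.0175
box frame x -0.5 y 74.2 mm force ex -1.6 ey 13.1 tilt ex 0.067 ey -0.056
```

>>> carry_out(steps=[[[0,0,0],0,0.6],[[0,0,0],0,0.5],[[0,0,0],0,0.4],[[0,0,0],0,0.4],[[0,0,1],0,0.4],[[0,0,2],0,0.4],[[0,0,2],0,0.4],[[0,0,2],0,0.4],[[0,0,2],0,0.4],[[0,0,2],0,0.4]])

```text
time: 36.65
position: [0.5344, 0.3681, 0.1616]
tool_rot: [0.979, 0.199, 0.041, 0.021]
ft_force: [0.4, 0.6, 0.4]
grip_width: 0.0522
```

>>> carry_out(steps=[[[0,-1,2],0,0.4],[[-0.5,-2,2],0,0.4],[[-0.5,-2,2],0,0.4],[[-0.5,-2,2],0,0.4],[[-0.5,-2,1],0,0.4],[[-0.5,-2,0],0,0.4],[[-0.5,-2,0],0,0.4],[[-0.5,-2,0],0,0.4],[[0,-2,0],0,0.4],[[0,0,0],0,0.4]])

```text
time: 37.65
position: [0.5034, 0.1905, 0.27]
tool_rot: [0.979, 0.197, 0.054, 0.021]
ft_force: [0.2, 0.6, 0.0]
grip_width: 0.0522
```

```bash
python3 st.py; cat > chk.py <<'E'
from box import *
cw=snap("wrist","pics/w9.png");ct=snap("top","pics/t9.png");cs=snap("scene","pics/s9.png")
def both(c,v):
    m=boxsil(c,v[0],v[1],v[2],v[3],v[4])
    th=v[2];R=Rotation.from_euler("z",th).as_matrix()
    for s,k in((1,5),(-1,7)):
        o=R@[v[k],v[k+1]*s,0]; m=m|sil(c,v[0]+o[0],v[1]+o[1],th+(np.pi if s>0 else 0))
    return m
v0=np.array([.5612,.302,np.radians(23.6),1.55,1.55,0,.093,0,.093]);sc=np.array([.01,.01,.05,.15,.15,.01,.01,.01,.01])
for name,c,vm in(("wrist",cw,60),("top",ct,60),("scene",cs,60)):
    p=proj(c,[[v0[0],v0[1],.03]])[0].round();near=cv2.dilate(both(c,v0),np.ones((25,25),np.uint8))
    m=cv2.morphologyEx(bseg(c["pixels"],60,vm)&near,cv2.MORPH_CLOSE,np.ones((5,5)))
    s=cv2.GaussianBlur(m,(5,5),1).astype(float)
    cost=lambda u:np.abs(cv2.GaussianBlur(both(c,v0+u*sc),(5,5),1).astype(float)-s).sum()/s.sum()
    best=min((minimize(cost,np.zeros(9),method="Nelder-Mead",options=dict(initial_simplex=np.vstack([np.zeros(9),d*np.eye(9)]),maxiter=1500,xatol=.01,fatol=1e-4)) for d in(.5,-.5)),key=lambda r:r.fun)
    print(name,p,"cost0 %.3f cost %.3f"%(cost(np.zeros(9)),best.fun),(v0+best.x*sc).round(3))
    for k,n in((3,"aL"),(4,"aR")):
        print(n,[(a,round(cost(best.x+np.eye(9)[k]*((a-(v0+best.x*sc)[k])/sc[k])),3)) for a in(1.25,1.33,1.45,1.57)])
E
python3 chk.py
```

```text
37.65 q [ 0.1778  0.3039  1.6553 -0.0457  1.0744 -0.2004] v [ 0.0161 -0.0171 -0.0074  0.03    0.0007  0.013 ]
p [0.5034 0.1905 0.27  ] yaw 22.97 zaxis [ 0.1135 -0.0204 -0.9933] f [0.2 0.6 0. ] g 0.0522
box frame x -97.6 y -79.1 mm force ex 0.4 ey 0.5 tilt ex 0.096 ey -0.064
wrist [395. 101.] cost0 0.043 cost 0.012 [ 0.561  0.303  0.411  1.556  1.582 -0.002  0.089  0.002  0.091]
aL [(1.25, np.float64(0.089)), (1.33, np.float64(0.07)), (1.45, np.float64(0.04)), (1.57, np.float64(0.014))]
aR [(1.25, np.float64(0.073)), (1.33, np.float64(0.06)), (1.45, np.float64(0.038)), (1.57, np.float64(0.014))]
top [247. 221.] cost0 0.410 cost 0.251 [0.577 0.267 0.455 0.692 0.438 0.005 0.134 0.024 0.096]
aL [(1.25, np.float64(0.324)), (1.33, np.float64(0.337)), (1.45, np.float64(0.357)), (1.57, np.float64(0.379))]
aR [(1.25, np.float64(0.305)), (1.33, np.float64(0.313)), (1.45, np.float64(0.324)), (1.57, np.float64(0.337))]
scene [277. 296.] cost0 0.066 cost 0.046 [ 5.620e-01  3.000e-01  4.030e-01  1.560e+00  1.474e+00 -1.000e-03
  9.200e-02  3.000e-03  9.600e-02]
aL [(1.25, np.float64(0.049)), (1.33, np.float64(0.049)), (1.45, np.float64(0.048)), (1.57, np.float64(0.046))]
aR [(1.25, np.float64(0.066)), (1.33, np.float64(0.056)), (1.45, np.float64(0.047)), (1.57, np.float64(0.048))]
```

```bash
python3 -c "
from rig import robot
print(robot.hand_in())"
```

```text
the job is handed in; nothing more can be done
None
```

Both cast squares stand on the bench against the outside of the left and right walls, and both walls measure as upright. I handed the job in at about 38 s, with the arm clear above the work.

**How it went:** The first grasp on the near square closed without holding it; the square did not move, and a lower regrasp worked. I pushed each wall until it stopped, at about 13 N. I then released the square so it sat flat, gripped it again, pushed it home and let go.

**Last checks:**
- **Wrist camera:** a model fit (1.2% mismatch) gives a left wall angle of about 1.556 and a right wall angle of about 1.582, where upright is 1.571. The squares come out about 2 mm either side of the middle. They fit 2 to 4 mm closer in than the ideal 93 mm, which I put down to calibration and fit error.
- **Scene camera:** it agrees on the left wall (1.56). It fits the right wall at 1.47, but it is nearly as good a match at 1.57, so it settles little there.
- **Top camera:** it gave no valid fit (25% mismatch), probably because the arm blocked the view.

I did not touch the tape measure, the chipping hammer or the paint marker, and took no final measurement of where they lie. The tool tilted up to about 9° as small move errors added up, so I steered the pushes by force and regrasping.

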